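Stand the pump's round-bottomed air vessel in its ring bracket and close the clip

ROBOT

A 7-joint arm with a two-finger parallel gripper is mounted at the origin on the work surface; the furniture and walls round the work are solid. World frame = base frame: x ahead of the robot, y to its left, z up, the work surface at z = 0. Lengths are in m, angles in rad, forces in N, time in s.
With the tool pointing down it reaches from about 0.4 to 0.85 m from the base axis. Payload 10.4 kg.
Tool frame: the origin (TCP) lies between the finger pads; the fingertips stand tcp_to_tips ahead of it and the grasp point (between the pads) lies 8 mm behind it (tcp_to_tips is the distance from the TCP to the fingertips, in m); z points along the fingers, y is the line along which they close (so a half turn about z gives the same grasp; the last joint's range is limited). The gripper opens to 85 mm and grips with 20 to 120 N. Pads are 22 mm wide; open, the fingers measure 114 mm over their backs; the gripper's body (76 mm by 85 mm) begins 54 mm behind the grasp point. The pads swing forward as they close: fully open they stand 13 mm farther back than shut.
Start: joints at [1.241, 0.332, -0.065, 1.46, 0.022, 1.35, -0.088], TCP at [0.189, -0.596, 0.242] pointing down, gripper open.
Joint ranges: [-2.6, 2.6], [-0.5, 2.12], [-1.47, 1.34], [0.16, 2.42], [-1.27, 4.41], [0.06, 2.06], [-2.6, 2.6]. Speed limits (rad/s): [2.22, 2.22, 2.79, 2.79, 3.14, 3.14, 3.14].

INTERFACE

Orientations are given as a unit quaternion [x, y, z, w].
In Python, from workcell import * gives the robot as it stands.
- The arm moves only by the tool apply_moves, never from a script. Its argument "rows" is a list of rows, each an object of numbers: "x", "y", "z": the shift along the tool's x, y, z in mm; "ax", "ay", "az": the turn, a rotation vector about the tool's x, y, z in degrees; "gripper": the closure, from 0 (fully open) to 1 (shut). A call has 1 to 5 rows; each row shifts and turns the commanded pose from where the row before left it, along the tool's axes as they then stand; what a row does not reach is not made up. A row lasts 1/12 s, in which the tool goes at most 41.7 mm and 7.16 degrees, less where a joint would pass 70% of its speed; a pose out of reach is approached as far as the arm can. A call with a gripper value outside its range is refused whole. The fingers move at their own pace and stop on an object; "newtons" is the grip in N (left out, the last holds). Time passes only in rows, so rows that do not move let the fingers close. It gives the time, the measured TCP pose, the force, the opening and the grip force at its end, in the units of the state.
- get_obs(): the state, without advancing time (a new reading comes with each control period).
- camera(name): name is "side" or "top"; returns a dict with "color" (420x560x3 uint8, red, green, blue), "fov_y" (degrees; the focal length in pixels is half the picture's height over the tangent of half this angle, whatever the lens; pixels are square), "cx", "cy" (the principal point, pixels), "rvec" (rotation vector, rad) and "tvec" (3), from world to camera coordinates, as OpenCV has them. Camera axes: x right, y down, z forward; pixel columns grow to the right and rows downward; lengths in m; the calibration is good to about 2 mm. A picture is of the moment at which its call begins. There is no depth.
- hand_in(): hands the job in; it is judged then, once.
The state is a dict: "clock": time; "joint_pos": joint angles; "joint_velocities": joint speeds; "tau": joint torques, N m; "position": TCP position; "ee_rot": TCP orientation; "ft_force": force on the tool from outside, world axes, zero at the start; "torque": the same for the moment, N m; "grip_width": opening from 0.0 (shut) to 1.0 (fully open); "grasp_force": force on a finger pad.
Only numpy, scipy, OpenCV 4.12 (cv2) and the standard library are available. Lean on these libraries where they do the work, as an engineer would, in place of code of your own. Each camera call takes 0.05 s, during which the arm holds its last target. There are 200 camera calls.

TASK

The pump's small round-bottomed air vessel lies in the vee block. Stand it upright and centred on the rubber ring of its bracket, neck up: feel for the seat, as the ring is packed up by an unknown amount, and press down with about 15 N to bed it in the rubber (no dropping or ramming), then let go so that it sits level by itself. Finally swing the bracket's hinged front strap fully home round it, leaving the other things where they lie.

Things in the scene. Friction and masses are not known exactly. Their poses are not given: they have to be found in the camera images.
- vessel_neck (a point): Middle of the air vessel's neck, on its axis, 95 mm from the round end. The vessel is a loose grey steel bottle, 121 mm long, 0.3 to 0.5 kg: round bottom, body 60 mm across up to 62 mm from the round end, shoulder, plain round neck 28 mm across from 76 to 112 mm, small brass valve. z runs from the round end to the valve (up when it stands). At first it lies level in the vee block.
- vessel_dome (a point): Centre of the vessel's round bottom, a hemisphere of 30 mm radius: on the axis, 30 mm from the round end and 65 mm from vessel_neck. Same axes as vessel_neck. When the vessel is seated its top is about 132 mm above the bench: keep the gripper's body clear of it while pushing the strap.
- vee_block: Fixed bright steel vee block, 42 x 76 x 38 mm, origin under its centre. The vessel lies along its x with the axis 52 mm above the bench, neck towards -x (roughly at the robot); the whole neck overhangs the block freely, its middle about 53 mm from the block's centre.
- ring_seat (a point): Where vessel_dome lies when seated, by the drawing: on the axis of the bracket's rubber ring (bore 46 mm), 19 mm above its top edge, 41 mm above the bench. The ring sits on packing of unmeasured thickness: the true seat is up to 4 mm higher or lower than this point and must be felt. z up, x towards the bracket's post. Friction keeps the seated vessel at whatever lean it is left with.
- bracket: Fixed dark steel base plate, 112 x 100 mm, origin on the ring's axis at the bench; axes as ring_seat. It carries the rubber ring (top 18 to 26 mm above the bench) in a low cup and, on a post at +x (the side away from the robot), the fixed half of a clip: a half ring 52 to 72 mm above the bench with 2.5 mm of play round the vessel, and a short ear at -y.
- strap (a joint): Angle of the clip's hinged front half, rad: 0 shut against its stop round the vessel, at most 2.3 open, 1.65 to 2.1 at first. Its upright pin is at the bracket's +y side; opening swings the free end from bracket -y through -x towards +y (clockwise from above). Stiff: it stays where it is left; 2 to 3 N at the ear moves it.
- strap_hinge (a point): Centre of the strap's hinge pin: 42 mm to the bracket's +y side of the ring's axis, 62 mm above the bench. Axes as ring_seat.
- strap_ear (a point): Outer face of the flat ear on the strap's free end, the place to push: 108 mm from the pin, 62 mm above the bench. The ear is a 4 mm plate, 26 mm high, reaching from 77 to 122 mm from the pin. Its axes turn with the strap and equal those of ring_seat when shut; -x faces outward, so push along its +x.
- screw_jar: Bystander: jar with a grey lid, 71 mm wide, 102 mm tall. Leave alone.
- pipe_elbow: Bystander: black plastic pipe elbow, 67 mm, lying on the bench. Leave alone.
- masking_tape: Bystander: roll of masking tape, 105 mm across, lying flat. Leave alone.
- grease_tin: Bystander: round tin, 77 mm wide, 70 mm tall. Leave alone.

How it is judged:
By the outcome, as a careful person would: the job done as asked, in the order asked, and still so for the second after the job is handed in, with the robot touching nothing.
It also fails if it takes over 61 s, if anything falls off the work surface, if the arm or the gripper's body presses on something with over 40 N, if the wrist force passes 120 N, or if a joint passes its speed limit or range.

## Working session

There is one attempt and no reset: what is moved stays moved. The work goes in short steps, Python scripts to look and compute and a tool call to move; the robot and the scene stay as the last step left them, time stands still between calls to the robot, and variables do not carry over. Pictures are saved under pics/ and viewed, at most 10 in all, crops included, and the job is handed in when it is done.

Besides the shell and the picture viewer there is one more tool, called after "Call:" as name([rows], argument=value, ...), one row to a line, values as JSON. apply_moves: Moves the arm, as the interface text tells. Its arguments: {"type":"object","properties":{"rows":{"type":"array","items":{"type":"object","properties":{"x":{"type":"number"},"y":{"type":"number"},"z":{"type":"number"},"ax":{"type":"number"},"ay":{"type":"number"},"az":{"type":"number"},"gripper":{"type":"number"}}}},"newtons":{"type":"number"}},"required":["rows"]}

```bash
mkdir -p pics; cat > h.py <<'E'
from workcell import *
import numpy as np, cv2
from scipy.spatial.transform import Rotation as R
def cam(n,save=None):
    c=camera(n); 
    if save: cv2.imwrite(f'pics/{save}.png',c['color'][:,:,::-1])
    return c
def par(c):
    f=210/np.tan(np.radians(c['fov_y'])/2)
    return f,R.from_rotvec(np.ravel(c['rvec'])).as_matrix(),np.ravel(c['tvec'])
def ray(c,u,v,z):
    f,M,t=par(c); o=-M.T@t; d=M.T@np.array([(u-c['cx'])/f,(v-c['cy'])/f,1]); return o+d*(z-o[2])/d[2]
def proj(c,p):
    f,M,t=par(c); q=M@np.array(p)+t; return np.array([c['cx']+f*q[0]/q[2],c['cy']+f*q[1]/q[2]])
E
python3 - <<'E'
from h import *
import json
for n in('top','side'):
    c=cam(n,n+'0'); d={k:(np.ravel(v).tolist() if k!='color' else 0) for k,v in c.items()}; print(n,d); f,M,t=par(c); print(-M.T@t)
    np.save(n+'.npy',c,allow_pickle=True)
o=get_obs(); print(o); print(R.from_quat(o['ee_rot']).as_matrix().round(3))
try: print(tcp_to_tips)
except Exception as e: print(e)
E
```

```text
top {'color': 0, 'fov_y': [46.97288678544166], 'cx': [277.50891044443836], 'cy': [207.49975820690582], 'rvec': [2.1742410619484596, -2.145944565077783, 0.09822256376835613], 'tvec': [-0.06425979157917364, 0.4622244964575781, 1.0950783754711644]}
[ 0.34515948 -0.07546836  1.1367264 ]
side {'color': 0, 'fov_y': [46.51666926099246], 'cx': [283.6654753142748], 'cy': [208.00843027876115], 'rvec': [0.6369364063691498, -2.5233548023688197, 1.3627180475047553], 'tvec': [0.3633781132735575, 0.2218993561657806, 1.0494972357679508]}
[-0.00847299  0.84293588  0.75638266]
{'clock': 0.1, 'joint_pos': array([ 1.24137973,  0.33279921, -0.06469212,  1.46086271,  0.0216098 ,
        1.34991906, -0.08850008]), 'joint_velocities': array([ 1.21271572e-03, -3.59443777e-04, -1.62290949e-04, -1.39105810e-03,
        1.16810715e-03, -1.54697776e-03, -3.41410418e-06]), 'tau': array([ 1.07700285e-03, -6.26746988e+01,  4.92161955e-02, -3.92432070e+01,
        1.65023137e-02,  6.94699949e-03, -7.89596356e-05]), 'position': array([ 0.18865557, -0.59550074,  0.24159882]), 'ee_rot': array([ 9.88254734e-01,  1.52814148e-01, -1.34110008e-04, -6.32235885e-04]), 'ft_force': array([ 0.15687575,  0.41786165, -0.43669739]), 'torque': array([0.00334237, 0.01103121, 0.02253365]), 'grasp_force': 0.0, 'grip_width': 0.9993844689779263}
[[ 0.953  0.302 -0.   ]
 [ 0.302 -0.953  0.001]
 [-0.    -0.001 -1.   ]]
0.011
```

View pics/top0.png

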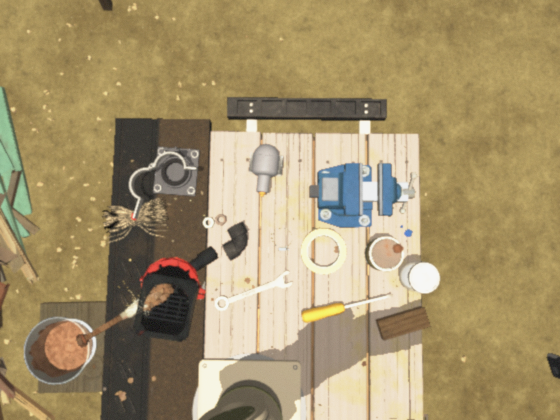

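View pics/side0.png

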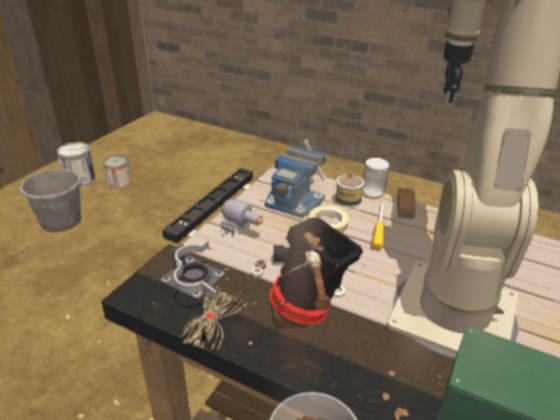

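```bash
python3 - <<'E'
from h import *
c=np.load('top.npy',allow_pickle=True).item(); s=np.load('side.npy',allow_pickle=True).item()
a=cv2.resize(c['color'][130:230,120:300],None,fx=4.4,fy=4.4,interpolation=cv2.INTER_CUBIC)
cv2.imwrite('pics/t1.png',a[:,:,::-1])
a=cv2.resize(s['color'][185:310,150:310],None,fx=4.5,fy=4.5,interpolation=cv2.INTER_CUBIC)
cv2.imwrite('pics/s1.png',a[:,:,::-1])
E
```

```text
(no output)
```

View pics/t1.png

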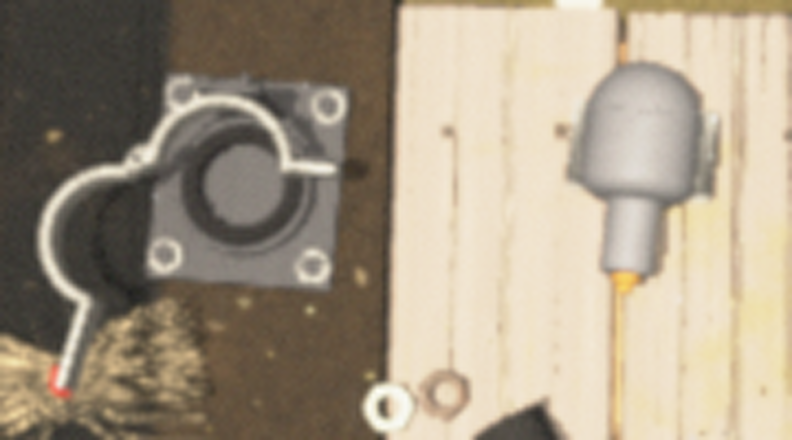

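View pics/s1.png

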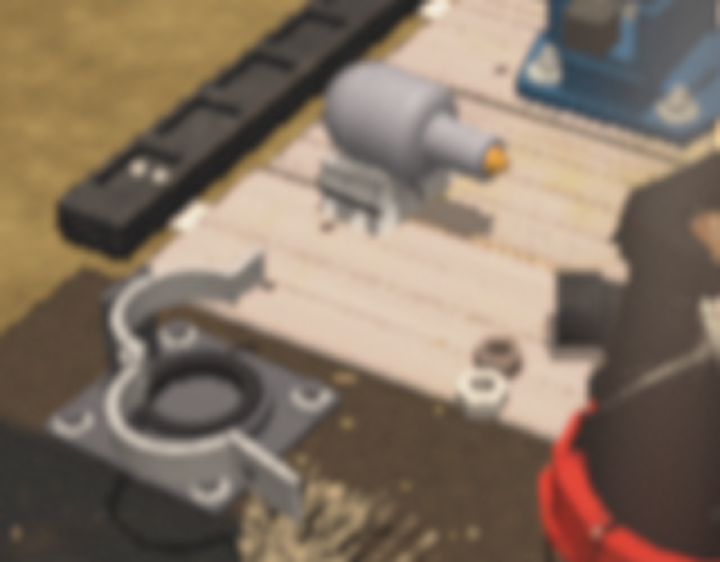

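```bash
python3 - <<'E'
from h import *
c=np.load('top.npy',allow_pickle=True).item(); s=np.load('side.npy',allow_pickle=True).item()
T=lambda x,y,z: ray(c,120+(x+.5)/4.4-.5,130+(y+.5)/4.4-.5,z)
S=lambda x,y,z: ray(s,150+(x+.5)/4.5-.5,185+(y+.5)/4.5-.5,z)
cs=[T(*p,.006) for p in[(167,73),(348,88),(330,290),(148,275)]]
print('plate',np.mean(cs,0), [np.linalg.norm(cs[i]-cs[i-1]).round(4) for i in range(4)])
for i in range(4): d=cs[i]-cs[i-1]; print(np.degrees(np.arctan2(d[1],d[0])))
print('ring',T(243,184,.022))
for p in[(641,63),(643,150),(632.5,235),(629,270),(624,292)]: print('vessel',T(*p,.052))
print('hinge',T(136,156,.072),'ear end',T(62,388,.075), 'ear root',T(88,300,.075))
cs=[S(*p,.006) for p in[(135,270),(340,400),(215,508),(50,423)]]; print('side plate',cs,np.mean(cs,0))
print('ring side', S(207,390,.022))
print('valve side',S(496,158,.052))
print('shopvac top cam', ray(c,205,257,.1),ray(c,165,262,.1), ray(c,205,257,.2))
for q in [(-.0,0)]:pass
E
```

```text
plate [0.54988169 0.18476785 0.006     ] [np.float64(0.1111), np.float64(0.0992), np.float64(0.1108), np.float64(0.0988)]
-3.002416397509127
-94.19604815677182
176.7624743602757
85.95695758018933
ring [0.54532427 0.1838106  0.022     ]
vessel [ 0.60609718 -0.0286366   0.052     ]
vessel [ 0.56013603 -0.03043253  0.052     ]
vessel [ 0.51554554 -0.02574313  0.052     ]
vessel [ 0.49729838 -0.02424803  0.052     ]
vessel [ 0.48584371 -0.02186941  0.052     ]
hinge [0.55020417 0.22746834 0.072     ] ear end [0.43077397 0.25905    0.075     ] ear root [0.47553114 0.2478818  0.075     ]
side plate [array([0.64533099, 0.10573363, 0.006     ]), array([0.48837541, 0.14097913, 0.006     ]), array([0.49774429, 0.23554877, 0.006     ]), array([0.60540949, 0.22626675, 0.006     ])] [0.55921505 0.17713207 0.006     ]
ring side [0.53995391 0.18206    0.022     ]
valve side [ 0.49372461 -0.02826862  0.052     ]
shopvac top cam [0.34660869 0.09422833 0.1       ] [0.33479068 0.17964787 0.1       ] [0.3464689  0.07785982 0.2       ]
```

```bash
python3 - <<'E'
import workcell; print([d for d in dir(workcell) if d[0]!='_'])
from h import *
c=np.load('top.npy',allow_pickle=True).item(); s=np.load('side.npy',allow_pickle=True).item()
def tri(a,b):
    o1,o2=ray(c,*a,2),ray(s,*b,2); d1=ray(c,*a,0)-o1; d2=ray(s,*b,0)-o2
    k=np.linalg.lstsq(np.stack([d1,-d2],1),o2-o1,rcond=None)[0]; p,q=o1+k[0]*d1,o2+k[1]*d2; return ((p+q)/2).round(3),np.linalg.norm(p-q).round(3)
print(tri((205,257),(282,255)), tri((150,312),(315,235)))
print('hinge check', tri((120+136/4.4,130+156/4.4),(150+128/4.5,185+357/4.5)))
E
```

```text
['MotionError', 'camera', 'get_obs', 'hand_in', 'tcp_to_tips']
(array([0.354, 0.1  , 0.084]), np.float64(0.017)) (array([0.251, 0.176, 0.226]), np.float64(0.017))
hinge check (array([0.549, 0.226, 0.072]), np.float64(0.001))
```

Call:
apply_moves([
  {"x": 0,"y": -41,"z": 0,"az": 7},
  {"x": 5,"y": -40,"z": 0,"az": 7},
  {"x": 10,"y": -39,"z": 0,"az": 7},
  {"x": 15,"y": -38,"z": 0},
  {"x": 15,"y": -38,"z": 0},
])

```text
invalid input at $.rows[0]: expected keys x, y, z, ax, ay, az, gripper
```

Call:
apply_moves([
  {"x": 28,"y": -29,"z": 0,"ax": 0,"ay": 0,"az": 0,"gripper": 0},
  {"x": 28,"y": -29,"z": 0,"ax": 0,"ay": 0,"az": 0,"gripper": 0},
  {"x": 28,"y": -29,"z": 0,"ax": 0,"ay": 0,"az": 0,"gripper": 0},
  {"x": 28,"y": -29,"z": 0,"ax": 0,"ay": 0,"az": 0,"gripper": 0},
  {"x": 28,"y": -29,"z": 0,"ax": 0,"ay": 0,"az": 0,"gripper": 0},
])

```text
clock: 0.52
position: [0.2788, -0.4134, 0.2419]
ee_rot: [0.988, 0.153, -0.0, -0.0]
ft_force: [1.4, 0.2, 0.1]
grip_width: 1.002
grasp_force: 0.0
```

Call:
apply_moves([
  {"x": 28,"y": -29,"z": 0,"ax": 0,"ay": 0,"az": 0,"gripper": 0},
  {"x": 28,"y": -29,"z": 0,"ax": 0,"ay": 0,"az": 0,"gripper": 0},
  {"x": 28,"y": -29,"z": 0,"ax": 0,"ay": 0,"az": 0,"gripper": 0},
  {"x": 28,"y": -29,"z": 0,"ax": 0,"ay": 0,"az": 0,"gripper": 0},
  {"x": 28,"y": -29,"z": 0,"ax": 0,"ay": 0,"az": 0,"gripper": 0},
])

```text
clock: 0.93
position: [0.3683, -0.2329, 0.2422]
ee_rot: [0.988, 0.153, -0.0, 0.0]
ft_force: [2.4, -0.3, -0.0]
grip_width: 1.0
grasp_force: 0.0
```

Call:
apply_moves([
  {"x": 28,"y": -29,"z": 0,"ax": 0,"ay": 0,"az": 0,"gripper": 0},
  {"x": 28,"y": -29,"z": 0,"ax": 0,"ay": 0,"az": 0,"gripper": 0},
  {"x": 0,"y": 0,"z": 0,"ax": 0,"ay": 0,"az": 7,"gripper": 0},
  {"x": 0,"y": 0,"z": 0,"ax": 0,"ay": 0,"az": 7,"gripper": 0},
  {"x": 0,"y": 0,"z": 0,"ax": 0,"ay": 0,"az": 7,"gripper": 0},
])

```text
clock: 1.35
position: [0.404, -0.1618, 0.2421]
ee_rot: [0.999, -0.032, -0.0, 0.0]
ft_force: [0.6, -0.5, 0.9]
grip_width: 0.997
grasp_force: 0.0
```

Call:
apply_moves([
  {"x": 0,"y": 0,"z": 0,"ax": 0,"ay": 6,"az": 0,"gripper": 0},
  {"x": 0,"y": 0,"z": 0,"ax": 0,"ay": 6,"az": 0,"gripper": 0},
  {"x": 0,"y": 0,"z": 0,"ax": 0,"ay": 6,"az": 0,"gripper": 0},
  {"x": 0,"y": 0,"z": 0,"ax": 0,"ay": 7,"az": 0,"gripper": 0},
  {"x": 0,"y": 0,"z": 0,"ax": 0,"ay": 0,"az": 0,"gripper": 0},
])

```text
clock: 1.77
position: [0.4002, -0.1627, 0.2393]
ee_rot: [0.976, -0.031, 0.218, 0.006]
ft_force: [-0.2, -0.3, -0.2]
grip_width: 1.001
grasp_force: 0.0
```

```bash
cat >> h.py <<'E'
def delta(p):
    o=get_obs(); print(o['clock'],o['position'].round(4),o['joint_pos'].round(2)); M=R.from_quat(o['ee_rot']).as_matrix(); print(M.round(3)); print('tool mm',(M.T@(np.array(p)-o['position'])*1000).round(1))
def rot(M):
    o=get_obs(); print('rotvec tool deg',(R.from_quat(o['ee_rot']).inv()*R.from_matrix(M)).as_rotvec(degrees=True).round(2))
E
python3 - <<'E'
from h import *
delta([.479,-.023,.117])
a=np.radians(4); f=np.radians(25)
x0=np.array([np.cos(a),-np.sin(a),0]); d=np.array([0,0,-1.])
z=d*np.cos(f)+x0*np.sin(f); x=x0*np.cos(f)-d*np.sin(f); rot(np.stack([x,np.cross(z,x),z],1))
E
```

```text
1.7667 [ 0.4002 -0.1627  0.2393] [ 0.82 -0.39 -0.34  2.22 -0.38  0.91 -0.97]
[[ 0.903 -0.063  0.424]
 [-0.058 -0.998 -0.026]
 [ 0.425 -0.001 -0.905]]
tool mm [  11.2 -144.3  140.5]
rotvec tool deg [-0.2  -0.15  0.32]
```

Call:
apply_moves([
  {"x": 3,"y": -29,"z": 20,"ax": 0,"ay": 0,"az": 0,"gripper": 0},
  {"x": 3,"y": -29,"z": 28,"ax": 0,"ay": 0,"az": 0,"gripper": 0},
  {"x": 3,"y": -29,"z": 28,"ax": 0,"ay": 0,"az": 0,"gripper": 0},
  {"x": 2,"y": -29,"z": 28,"ax": 0,"ay": 0,"az": 0,"gripper": 0},
  {"x": 0,"y": -28,"z": 26,"ax": 0,"ay": 0,"az": 0,"gripper": 0},
])

```text
clock: 2.18
position: [0.4785, -0.0201, 0.1288]
ee_rot: [0.976, -0.028, 0.217, 0.006]
ft_force: [0.7, -1.8, -1.3]
grip_width: 0.996
grasp_force: 0.0
```

Call:
apply_moves([
  {"x": 0,"y": 0,"z": 0,"ax": 0,"ay": 0,"az": 0,"gripper": 0},
])

```text
clock: 2.27
position: [0.4774, -0.0151, 0.1258]
ee_rot: [0.976, -0.025, 0.214, 0.004]
ft_force: [-1.1, -0.6, -0.7]
grip_width: 1.001
grasp_force: 0.0
```

```bash
python3 - <<'E'
from h import *
delta([.5125,-.0255,.045])
c=cam('top');s=cam('side')
a=cv2.resize(c['color'][120:220,200:330],(520,400),interpolation=cv2.INTER_CUBIC)
b=cv2.resize(s['color'][170:270,190:260],(280,400),interpolation=cv2.INTER_CUBIC)
cv2.imwrite('pics/pre.png',np.hstack([a,b])[:,:,::-1])
E
```

```text
2.2667 [ 0.4774 -0.0151  0.1258] [ 0.83 -0.17 -0.86  2.28 -0.17  0.54 -1.55]
[[ 0.907 -0.051  0.418]
 [-0.048 -0.999 -0.018]
 [ 0.419 -0.004 -0.908]]
tool mm [-1.5  8.9 88.3]
```

View pics/pre.png

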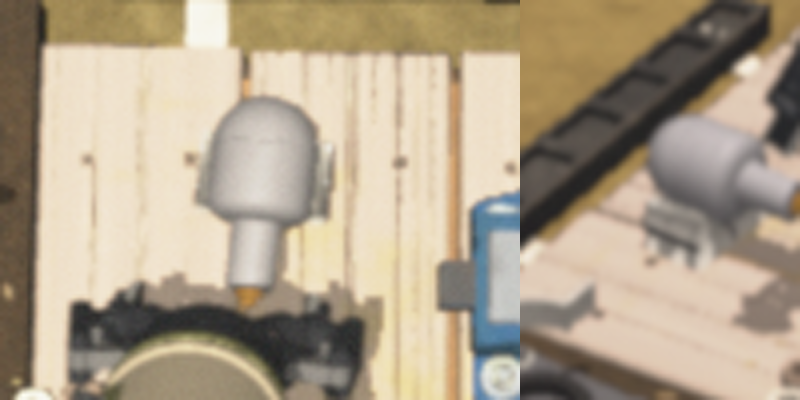

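Call:
apply_moves([
  {"x": 0,"y": 4,"z": 20,"ax": 0,"ay": 0,"az": 0,"gripper": 0},
  {"x": 0,"y": 5,"z": 22,"ax": 0,"ay": 0,"az": 0,"gripper": 0},
  {"x": 0,"y": 0,"z": 22,"ax": 0,"ay": 0,"az": 0,"gripper": 0},
  {"x": -1,"y": 0,"z": 20,"ax": 0,"ay": 0,"az": 0,"gripper": 0},
  {"x": 0,"y": 0,"z": 0,"ax": 0,"ay": 0,"az": 0,"gripper": 0},
])

```text
clock: 2.78
position: [0.5101, -0.036, 0.0513]
ee_rot: [0.976, -0.03, 0.214, 0.007]
ft_force: [-1.9, -0.2, -0.3]
grip_width: 1.002
grasp_force: 0.0
```

```bash
python3 - <<'E'
from h import *
delta([.5125,-.0255,.045])
c=cam('top');s=cam('side')
a=cv2.resize(c['color'][120:220,200:300],(400,400),interpolation=cv2.INTER_CUBIC)
b=cv2.resize(s['color'][180:280,200:300],(400,400),interpolation=cv2.INTER_CUBIC)
cv2.imwrite('pics/pre2.png',np.hstack([a,b])[:,:,::-1])
E
```

```text
2.7833 [ 0.5101 -0.036   0.0513] [ 0.82  0.15 -0.89  2.27  0.43  0.38 -2.03]
[[ 0.906 -0.062  0.418]
 [-0.056 -0.998 -0.027]
 [ 0.419  0.001 -0.908]]
tool mm [ -1.  -10.6   6.4]
```

View pics/pre2.png

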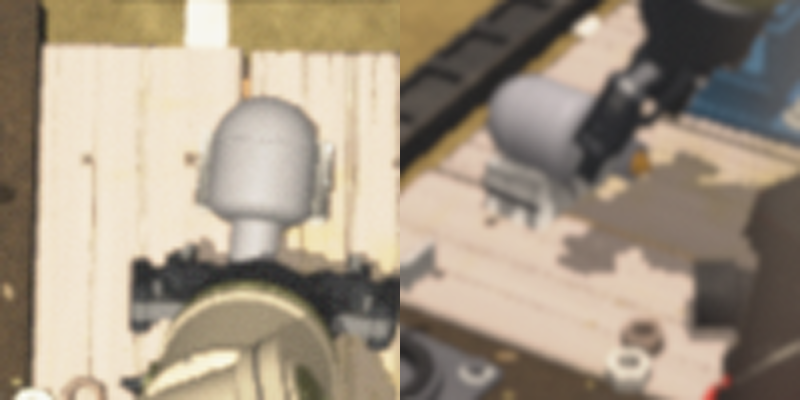

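Call:
apply_moves([
  {"x": -1,"y": -10,"z": 6,"ax": 0,"ay": 0,"az": 0,"gripper": 0},
  {"x": 0,"y": 0,"z": 0,"ax": 0,"ay": 0,"az": 0,"gripper": 0},
  {"x": 0,"y": 0,"z": 0,"ax": 0,"ay": 0,"az": 0,"gripper": 0},
])

```text
clock: 3.13
position: [0.5131, -0.0243, 0.0494]
ee_rot: [0.976, -0.029, 0.217, 0.007]
ft_force: [-0.4, -1.3, -0.3]
grip_width: 1.001
grasp_force: 0.0
```

```bash
python3 - <<'E'
from h import *
delta([.5125,-.0255,.045])
E
```

```text
3.1333 [ 0.5131 -0.0243  0.0494] [ 0.77  0.15 -0.87  2.27  0.48  0.37 -2.11]
[[ 0.904 -0.06   0.423]
 [-0.053 -0.998 -0.027]
 [ 0.423  0.002 -0.906]]
tool mm [-2.4  1.2  3.8]
```

Call:
apply_moves([
  {"x": -2,"y": 1,"z": 4,"ax": 0,"ay": 0,"az": 0,"gripper": 0.4},
  {"x": 0,"y": 0,"z": 0,"ax": 0,"ay": 0,"az": 0,"gripper": 0.5},
  {"x": 0,"y": 0,"z": 0,"ax": 0,"ay": 0,"az": 0,"gripper": 0.6},
  {"x": 0,"y": 0,"z": 0,"ax": 0,"ay": 0,"az": 0,"gripper": 0.7},
  {"x": 0,"y": 0,"z": 0,"ax": 0,"ay": 0,"az": 0,"gripper": 0.8},
], newtons=30)

```text
clock: 3.55
position: [0.5128, -0.0254, 0.0441]
ee_rot: [0.976, -0.029, 0.216, 0.007]
ft_force: [-0.0, -1.7, 0.8]
grip_width: 0.319
grasp_force: 29.9
```

Call:
apply_moves([
  {"x": 0,"y": 0,"z": 0,"ax": 0,"ay": 0,"az": 0,"gripper": 1},
  {"x": 0,"y": 0,"z": 0,"ax": 0,"ay": 0,"az": 0,"gripper": 1},
  {"x": 0,"y": 0,"z": 0,"ax": 0,"ay": 0,"az": 0,"gripper": 1},
], newtons=30)

```text
clock: 3.8
position: [0.5128, -0.0254, 0.0438]
ee_rot: [0.976, -0.029, 0.216, 0.007]
ft_force: [-3.3, -1.2, 5.0]
grip_width: 0.321
grasp_force: 30.0
```

Call:
apply_moves([
  {"x": 0,"y": 0,"z": 0,"ax": 0,"ay": 0,"az": 0,"gripper": 1},
  {"x": 3,"y": 0,"z": -7,"ax": 0,"ay": 0,"az": 0,"gripper": 1},
  {"x": 12,"y": 0,"z": -26,"ax": 0,"ay": 0,"az": 0,"gripper": 1},
  {"x": 15,"y": 0,"z": -32,"ax": 0,"ay": 0,"az": 0,"gripper": 1},
  {"x": 15,"y": 0,"z": -32,"ax": 0,"ay": 0,"az": 0,"gripper": 1},
], newtons=80)

```text
clock: 4.22
position: [0.5105, -0.0246, 0.1436]
ee_rot: [0.976, -0.029, 0.214, 0.006]
ft_force: [0.4, -2.4, -4.5]
grip_width: 0.308
grasp_force: 79.5
```

Call:
apply_moves([
  {"x": 15,"y": 0,"z": -32,"ax": 0,"ay": 0,"az": 0,"gripper": 1},
  {"x": 10,"y": 0,"z": -20,"ax": 0,"ay": 0,"az": 0,"gripper": 1},
  {"x": 0,"y": 0,"z": 0,"ax": 0,"ay": 0,"az": 0,"gripper": 1},
])

```text
clock: 4.47
position: [0.5152, -0.0259, 0.2073]
ee_rot: [0.975, -0.03, 0.219, 0.009]
ft_force: [1.3, -0.7, -2.4]
grip_width: 0.306
grasp_force: 80.0
```

```bash
cat >> h.py <<'E'
# tool frame target: vessel upright, tool azimuth b (deg from +x), alpha deg between tool z and down
def Mfin(b,al=65):
    b,al=np.radians([b,al]); h=np.array([np.cos(b),np.sin(b),0]); d=np.array([0,0,-1.])
    z=h*np.sin(al)+d*np.cos(al); x=d*np.sin(al)-h*np.cos(al); return np.stack([x,np.cross(z,x),z],1)
E
python3 - <<'E'
from h import *
delta([.5,-.03,.22])
c=cam('side')
M=R.from_quat(get_obs()['ee_rot']).as_matrix()
for b in(90,70,45,120,180,-90): print(b); rot(Mfin(b))
s=cam('side');c=cam('top')
a=cv2.resize(c['color'][120:220,200:300],(400,400),interpolation=cv2.INTER_CUBIC)
b=cv2.resize(s['color'][100:300,150:350],(400,400),interpolation=cv2.INTER_CUBIC)
cv2.imwrite('pics/lift.png',np.hstack([a,b])[:,:,::-1])
E
```

```text
4.4667 [ 0.5152 -0.0259  0.2073] [ 0.97 -0.21 -0.92  2.11 -0.22  0.72 -1.48]
[[ 0.902 -0.061  0.427]
 [-0.054 -0.998 -0.03 ]
 [ 0.428  0.004 -0.904]]
tool mm [ -8.1   5.1 -17.8]
90
rotvec tool deg [ 32.34 -71.16  88.63]
70
rotvec tool deg [ 39.34 -60.95 108.01]
45
rotvec tool deg [ 47.64 -44.67 131.01]
120
rotvec tool deg [ 21.43 -82.19  58.48]
180
rotvec tool deg [ -1.13 -90.09  -3.77]
-90
rotvec tool deg [-34.49 -67.51 -95.6 ]
```

View pics/lift.png

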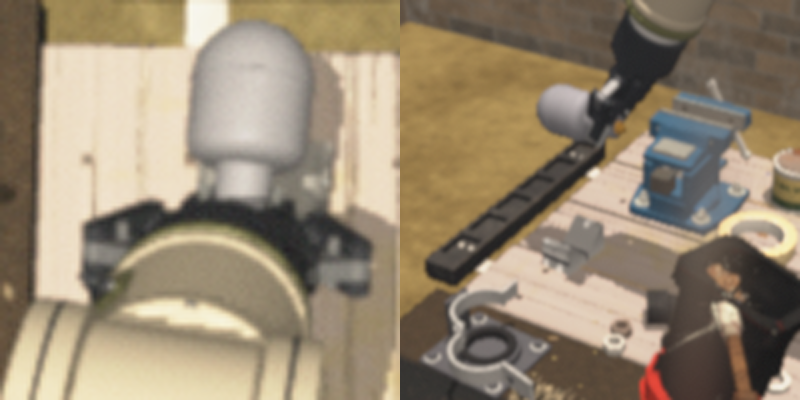

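```bash
cat > fk.py <<'E'
from h import *
import itertools
from scipy.optimize import least_squares
lo=np.array([-2.6,-.5,-1.47,.16,-1.27,.06,-2.6]); hi=np.array([2.6,2.12,1.34,2.42,4.41,2.06,2.6])
def fr(q,s):
    out=[];T=R.identity()
    for i,a in enumerate('zyzyzyz'): T=T*R.from_euler(a,s[i]*q[i]); out.append(T)
    return out
E
python3 - <<'E'
from fk import *
o=get_obs()
D=[([1.24137973,.33279921,-.06469212,1.46086271,.0216098,1.34991906,-.08850008],[.18865557,-.59550074,.24159882],[[.953,.302,0],[.302,-.953,.001],[0,-.001,-1]]),
([.82,-.39,-.34,2.22,-.38,.91,-.97],[.4002,-.1627,.2393],[[.903,-.063,.424],[-.058,-.998,-.026],[.425,-.001,-.905]]),
([.82,.15,-.89,2.27,.43,.38,-2.03],[.5101,-.036,.0513],[[.906,-.062,.418],[-.056,-.998,-.027],[.419,.001,-.908]]),
([.83,-.17,-.86,2.28,-.17,.54,-1.55],[.4774,-.0151,.1258],[[.907,-.051,.418],[-.048,-.999,-.018],[.419,-.004,-.908]]),
(o['joint_pos'],o['position'],R.from_quat(o['ee_rot']).as_matrix())]
best=[]
for s in itertools.product([1,-1],repeat=7):
    C=[(fr(q,s)[6].inv()*R.from_matrix(np.array(M))) for q,p,M in D]
    m=R.concatenate(C).mean(); e=max((m.inv()*c).magnitude() for c in C); best.append((e,s,m.as_matrix().round(2).tolist()))
best.sort(key=lambda b:b[0]); print(best[:4])
for e,s,m in best[:4]:
  A=[];b=[]
  for q,p,M in D:
    F=fr(q,s); M=np.array(M)
    A.append(np.hstack([np.array([[0,0,1.]]).T,F[1].as_matrix()[:,[0,2]],F[3].as_matrix()[:,[0,2]],F[5].as_matrix()[:,[0,2]]])); b.append(p)
  x,r,k,_=np.linalg.lstsq(np.vstack(A),np.hstack(b),rcond=1e-4); print(s,x.round(4),k,np.abs(np.vstack(A)@x-np.hstack(b)).max())
E
```

```text
[(0.010136659177472205, (-1, 1, -1, 1, -1, 1, -1), [[-0.0, -1.0, 0.0], [1.0, -0.0, -0.0], [0.0, 0.0, 1.0]]), (0.5815816767871351, (1, 1, 1, 1, 1, 1, 1), [[-0.03, 1.0, 0.04], [-1.0, -0.03, -0.0], [0.0, -0.04, 1.0]]), (0.6844750073055966, (1, 1, -1, -1, -1, -1, -1), [[-0.92, 0.25, -0.3], [-0.31, -0.94, 0.16], [-0.24, 0.24, 0.94]]), (0.6976853955711564, (1, -1, -1, -1, -1, -1, -1), [[-0.88, 0.3, -0.36], [-0.4, -0.88, 0.25], [-0.25, 0.36, 0.9]])]
(-1, 1, -1, 1, -1, 1, -1) [ 0.1503  0.0516  0.3926 -0.0471  0.4562  0.0071  0.2174] 7 0.04019108925854678
(1, 1, 1, 1, 1, 1, 1) [ 1.3676 -0.1131 -0.4647 -0.507  -0.072   0.2496  1.226 ] 7 0.3631648296980271
(1, 1, -1, -1, -1, -1, -1) [-0.9226  0.5934  3.5015 -1.2337  0.4832  0.3319  1.4417] 7 0.26258045292863363
(1, -1, -1, -1, -1, -1, -1) [ 0.5517  0.5776  1.1552 -0.6701  0.7673  0.0771  0.6177] 7 0.29647948108665767
```

```bash
cat >> fk.py <<'E'
S=(-1,1,-1,1,-1,1,-1); M7=R.from_matrix([[0,-1,0],[1,0,0],[0,0,1]])
def basis(q):
    F=[f.as_matrix() for f in fr(q,S)]
    return np.hstack([np.array([[0,0,1.]]).T,F[0][:,[1]],F[1][:,[2]],F[2][:,[1]],F[3][:,[2]],F[4][:,[1]],F[5][:,[2]]])
E
python3 - <<'E'
from fk import *
o=get_obs()
D=[([1.24137973,.33279921,-.06469212,1.46086271,.0216098,1.34991906,-.08850008],[.18865557,-.59550074,.24159882]),
([.82,-.39,-.34,2.22,-.38,.91,-.97],[.4002,-.1627,.2393]),
([.82,.15,-.89,2.27,.43,.38,-2.03],[.5101,-.036,.0513]),
([.83,-.17,-.86,2.28,-.17,.54,-1.55],[.4774,-.0151,.1258]),
([.77,.15,-.87,2.27,.48,.37,-2.11],[.5131,-.0243,.0494]),
(o['joint_pos'],o['position'])]
b=np.hstack([p for q,p in D])
import itertools
cand={}
def cols(q):
    F=[f.as_matrix() for f in fr(q,S)]; d={'h':np.array([0,0,1.])}
    for i in range(6):
        for j in range(3): d[f'F{i}'+'xyz'[j]]=F[i][:,j]
    return d
C=[cols(q) for q,p in D]; 
base=['h','F1z','F3z','F5z']; res=[]
extra=[k for k in C[0] if k not in base+['F0z','F2z','F4z','F1y','F3y','F5y']]
for n in(0,1,2):
  for e in itertools.combinations(extra,n):
    ks=base+list(e); A=np.vstack([np.stack([c[k] for k in ks],1) for c in C]); x=np.linalg.lstsq(A,b,rcond=1e-5)[0]; res.append((np.abs(A@x-b).max(),ks,x.round(3)))
res.sort(key=lambda r:r[0])
for r in res[:6]: print(r)
E
```

```text
(np.float64(0.002846743771438315), ['h', 'F1z', 'F3z', 'F5z', 'F0y', 'F2y'], array([ 0.253,  0.453,  0.489,  0.334, -0.022, -0.025]))
(np.float64(0.004711521598479457), ['h', 'F1z', 'F3z', 'F5z', 'F2y', 'F4x'], array([ 0.239,  0.446,  0.491,  0.302, -0.04 ,  0.009]))
(np.float64(0.004906476659550352), ['h', 'F1z', 'F3z', 'F5z', 'F2y', 'F3x'], array([ 0.241,  0.454,  0.489,  0.311, -0.041,  0.011]))
(np.float64(0.005603759487109061), ['h', 'F1z', 'F3z', 'F5z', 'F0x', 'F2y'], array([ 0.225,  0.447,  0.485,  0.298,  0.003, -0.039]))
(np.float64(0.0061500603232994), ['h', 'F1z', 'F3z', 'F5z', 'F2x', 'F2y'], array([ 0.229,  0.45 ,  0.49 ,  0.303, -0.003, -0.041]))
(np.float64(0.00620570782454638), ['h', 'F1z', 'F3z', 'F5z', 'F2y', 'F5x'], array([ 0.227,  0.448,  0.488,  0.3  , -0.041,  0.001]))
```

```bash
cat >> fk.py <<'E'
X=np.array([.253,-.022,.453,-.025,.489,0,.334])
def FK(q): return basis(q)@X, fr(q,S)[6]*M7
def IK(p,M,q0,w=.02):
    M=R.from_matrix(M) if not isinstance(M,R) else M
    def f(q):
        P,O=FK(q); return np.hstack([(P-p)*10,(O.inv()*M).as_rotvec()*3,w*(q-q0)])
    r=least_squares(f,np.clip(q0,lo+.02,hi-.02),bounds=(lo,hi)); P,O=FK(r.x); return r.x,np.linalg.norm(P-p),(O.inv()*M).magnitude()
E
python3 - <<'E'
from fk import *
o=get_obs(); q0=o['joint_pos']; R0=R.from_quat(o['ee_rot']); p0=o['position']
ring=np.array([.547,.185,.108])
for al in(65,):
 for b in(60,90,120,150,180,-90,-60):
  M=Mfin(b,al); tcp=ring+.008*M[:,2]+[0,0,.08]; q=q0; out=[]
  rv=(R0.inv()*R.from_matrix(M)).as_rotvec()
  for k in np.linspace(.1,1,10):
    q,e,a=IK(p0+(tcp-p0)*k,R0*R.from_rotvec(rv*k),q); out.append((round(e,3),round(a,2)))
  print(b,out[4],max(out),q.round(2)); q,e,a=IK(tcp-[0,0,.08],M,q); print('   down',q.round(2),round(e,4),round(a,3), 'wrist',(FK(q)[0]-.334*M[:,2]).round(3))
E
```

```text
60 (np.float64(0.0), 0.0) (np.float64(0.0), 0.0) [ 1.16  0.47 -1.2   2.2  -1.27  0.6  -2.49]
   down [ 1.1   0.74 -1.14  2.21 -1.27  0.42 -2.27] 0.0 0.0 wrist [ 0.399 -0.071  0.246]
90 (np.float64(0.0), 0.0) (np.float64(0.0), 0.0) [ 0.73  0.58 -0.76  1.83 -0.85  1.12 -2.6 ]
   down [ 0.7   0.73 -0.72  1.85 -0.82  1.03 -2.5 ] 0.0 0.0 wrist [ 0.547 -0.11   0.246]
120 (np.float64(0.0), 0.0) (np.float64(0.0), 0.0) [ 0.48  0.8  -0.66  1.44 -0.55  1.56 -2.6 ]
   down [ 0.46  0.91 -0.63  1.45 -0.51  1.48 -2.52] 0.0 0.0 wrist [ 0.695 -0.071  0.246]
150 (np.float64(0.0), 0.0) (np.float64(0.0), 0.0) [ 0.29  1.05 -0.8   1.05 -0.21  1.98 -2.58]
   down [ 0.28  1.14 -0.77  1.07 -0.15  1.9  -2.51] 0.0 0.0 wrist [0.803 0.037 0.246]
180 (np.float64(0.0), 0.0) (np.float64(0.039), 0.18) [ 0.01  0.93 -0.51  1.07 -0.11  2.06 -2.13]
   down [-0.08  1.05 -0.37  1.01 -0.12  2.06 -2.04] 0.0246 0.119 wrist [0.821 0.186 0.234]
-90 (np.float64(0.0), 0.0) (np.float64(0.0), 0.0) [-0.49  0.81 -0.46  1.35  0.96  2.06 -1.01]
   down [-0.5   0.91 -0.45  1.36  0.96  1.99 -1.09] 0.0 0.0 wrist [0.547 0.48  0.246]
-60 (np.float64(0.0), 0.0) (np.float64(0.0), 0.0) [-0.22  0.72 -0.9   1.73  1.35  1.93 -0.92]
   down [-0.26  0.84 -0.85  1.74  1.4   1.9  -1.03] 0.0 0.0 wrist [0.399 0.441 0.246]
```

```bash
python3 - <<'E'
from fk import *
o=get_obs(); q0=o['joint_pos']; R0=R.from_quat(o['ee_rot']); p0=o['position']
for b in(95,110):
  M=Mfin(b); rv=(R0.inv()*R.from_matrix(M)).as_rotvec(); q=q0
  for k in np.linspace(.1,1,10):
    q,e,a=IK(p0,R0*R.from_rotvec(rv*k),q); print(q.round(2),round(e,3),round(a,3)) if k>.3 else 0
  n=np.degrees(np.linalg.norm(rv)); print(b,n,np.degrees(rv)/n*7)
E
```

```text
[ 0.95  0.15 -0.9   1.84 -0.13  1.12 -1.91] 0.0 0.0
[ 0.94  0.25 -0.86  1.77 -0.15  1.22 -2.01] 0.0 0.0
[ 0.93  0.35 -0.83  1.71 -0.2   1.31 -2.11] 0.0 0.0
[ 0.93  0.43 -0.8   1.66 -0.26  1.38 -2.21] 0.0 0.0
[ 0.94  0.5  -0.77  1.63 -0.33  1.44 -2.3 ] 0.0 0.0
[ 0.95  0.57 -0.75  1.61 -0.41  1.48 -2.39] 0.0 0.0
[ 0.97  0.63 -0.73  1.61 -0.5   1.51 -2.47] 0.0 0.0
[ 1.    0.67 -0.71  1.63 -0.59  1.52 -2.56] 0.0 0.0
95 115.14436319418812 [ 1.86433574 -4.4392259   5.08109493]
[ 0.92  0.18 -0.9   1.81 -0.05  1.16 -1.91] 0.0 0.0
[ 0.88  0.3  -0.87  1.72 -0.07  1.29 -2.01] 0.0 0.0
[ 0.86  0.4  -0.83  1.64 -0.1   1.39 -2.1 ] 0.0 0.0
[ 0.85  0.49 -0.8   1.57 -0.15  1.49 -2.19] 0.0 0.0
[ 0.84  0.57 -0.77  1.52 -0.22  1.57 -2.27] 0.0 0.0
[ 0.84  0.65 -0.75  1.48 -0.29  1.63 -2.36] 0.0 0.0
[ 0.86  0.72 -0.72  1.46 -0.37  1.68 -2.45] 0.0 0.0
[ 0.87  0.78 -0.7   1.46 -0.45  1.71 -2.54] 0.0 0.0
110 107.39618578004662 [ 1.64139238 -5.13147005  4.46921092]
```

Call:
apply_moves([
  {"x": 0,"y": 0,"z": -4,"ax": 0.8,"ay": -2.6,"az": 2.2,"gripper": 1},
  {"x": 0,"y": 0,"z": -4,"ax": 1.6,"ay": -5.1,"az": 4.5,"gripper": 1},
  {"x": 0,"y": 0,"z": 0,"ax": 1.6,"ay": -5.1,"az": 4.5,"gripper": 1},
  {"x": 0,"y": 0,"z": 0,"ax": 1.6,"ay": -5.1,"az": 4.5,"gripper": 1},
  {"x": 0,"y": 0,"z": 0,"ax": 1.6,"ay": -5.1,"az": 4.5,"gripper": 1},
])

```text
clock: 5.03
position: [0.5094, -0.0257, 0.2083]
ee_rot: [0.977, -0.189, 0.014, -0.098]
ft_force: [0.1, -0.1, -4.1]
grip_width: 0.307
grasp_force: 79.5
```

Call:
apply_moves([
  {"x": 0,"y": 0,"z": 0,"ax": 1.6,"ay": -5.1,"az": 4.5,"gripper": 1},
  {"x": 0,"y": 0,"z": 0,"ax": 1.6,"ay": -5.1,"az": 4.5,"gripper": 1},
  {"x": 0,"y": 0,"z": 0,"ax": 1.6,"ay": -5.1,"az": 4.5,"gripper": 1},
  {"x": 0,"y": 0,"z": 0,"ax": 0.8,"ay": -2.6,"az": 2.2,"gripper": 1},
  {"x": 0,"y": 0,"z": 0,"ax": 0,"ay": 0,"az": 0,"gripper": 1},
])

```text
clock: 5.45
position: [0.5096, -0.027, 0.2063]
ee_rot: [0.926, -0.302, -0.142, -0.175]
ft_force: [0.6, -0.7, -4.1]
grip_width: 0.303
grasp_force: 79.5
```

```bash
python3 - <<'E'
from fk import *
delta([.52,-.02,.22])
for b in(80,95,110):
  rot(Mfin(b))
q=get_obs()['joint_pos'];print(FK(q)[0])
E
```

```text
5.45 [ 0.5096 -0.027   0.2063] [ 0.92  0.44 -0.9   1.62 -0.08  1.42 -2.15]
[[ 0.778 -0.609 -0.158]
 [-0.509 -0.757  0.41 ]
 [-0.369 -0.238 -0.899]]
tool mm [ -0.6 -14.9 -11.1]
rotvec tool deg [ 33.46 -31.03  53.34]
rotvec tool deg [ 22.66 -34.61  42.93]
rotvec tool deg [ 11.92 -37.68  32.33]
[ 0.50925253 -0.02898877  0.20329956]
```

Call:
apply_moves([
  {"x": 0,"y": 0,"z": 0,"ax": 1.6,"ay": -5,"az": 4.3,"gripper": 1},
  {"x": 0,"y": 0,"z": 0,"ax": 1.6,"ay": -5,"az": 4.3,"gripper": 1},
  {"x": 0,"y": 0,"z": 0,"ax": 1.6,"ay": -5,"az": 4.3,"gripper": 1},
  {"x": 0,"y": 0,"z": 0,"ax": 1.6,"ay": -5,"az": 4.3,"gripper": 1},
  {"x": 0,"y": 0,"z": 0,"ax": 1.6,"ay": -5,"az": 4.3,"gripper": 1},
])

```text
clock: 5.87
position: [0.5101, -0.0251, 0.2089]
ee_rot: [0.79, -0.431, -0.344, -0.269]
ft_force: [-0.8, -0.0, -4.1]
grip_width: 0.301
grasp_force: 79.7
```

Call:
apply_moves([
  {"x": 0,"y": 0,"z": 0,"ax": 1.6,"ay": -5,"az": 4.3,"gripper": 1},
  {"x": 0,"y": 0,"z": 0,"ax": 1.6,"ay": -5,"az": 4.3,"gripper": 1},
  {"x": 0,"y": 0,"z": 0,"ax": 0,"ay": 0,"az": 0,"gripper": 1},
  {"x": 0,"y": 0,"z": 0,"ax": 0,"ay": 0,"az": 0,"gripper": 1},
])

```text
clock: 6.2
position: [0.5096, -0.0257, 0.2082]
ee_rot: [0.716, -0.472, -0.417, -0.3]
ft_force: [-0.1, -0.3, -2.9]
grip_width: 0.306
grasp_force: 79.6
```

```bash
python3 - <<'E'
from fk import *
for b in(95,105,110):
  rot(Mfin(b))
M=Mfin(105);t=np.array([.547,.185,.20])+.008*M[:,2]; delta(t)
q=get_obs()['joint_pos'];print(FK(q)[0])
for b in (90,100,110,120):
  M=Mfin(b); q2,e,a=IK(np.array([.547,.185,.105])+.008*M[:,2],M,q); print(b,q2.round(2),e,a)
s=cam('side');c=cam('top')
f=cv2.resize(c['color'][110:210,140:300],(640,400)); cv2.imwrite('pics/up.png',np.vstack([f,cv2.resize(s['color'][130:330:,110:430],(640,400))])[:,:,::-1][:600])
E
```

```text
rotvec tool deg [14.25 -2.85  9.4 ]
rotvec tool deg [ 5.3  -3.05  4.93]
rotvec tool deg [ 0.83 -3.14  2.7 ]
6.2 [ 0.5096 -0.0257  0.2082] [ 0.91  0.77 -0.77  1.46 -0.39  1.69 -2.53]
[[ 0.206 -0.927 -0.314]
 [-0.426 -0.374  0.824]
 [-0.881 -0.036 -0.472]]
tool mm [ -75.2 -113.9  173.7]
[ 0.50951366 -0.02768547  0.20526127]
90 [ 0.8   0.8  -0.85  1.84 -0.7   0.97 -2.57] 9.52284632170394e-06 5.6579002556355025e-05
100 [ 0.72  0.85 -0.82  1.71 -0.58  1.13 -2.6 ] 6.6771144745259505e-06 3.4213518451994795e-05
110 [ 0.62  0.91 -0.78  1.58 -0.49  1.3  -2.6 ] 4.6803188726061425e-06 1.6201770052363688e-05
120 [ 0.54  0.97 -0.77  1.44 -0.39  1.45 -2.6 ] 4.5079382439206126e-06 8.788358679050704e-06
```

View pics/up.png

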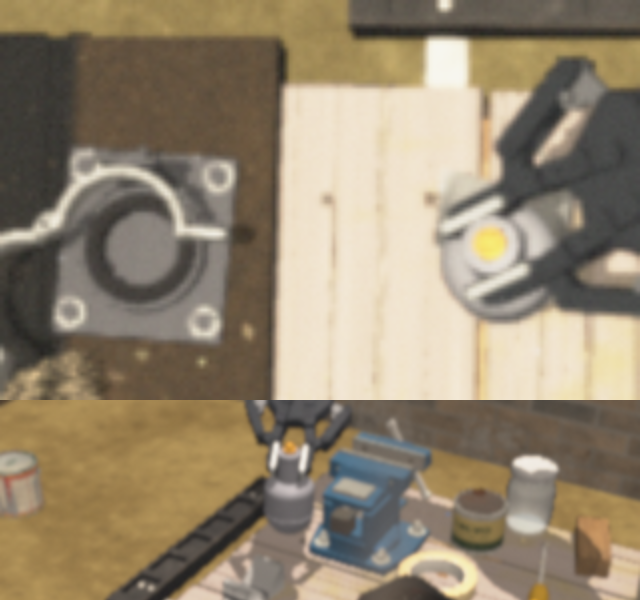

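```bash
python3 - <<'E'
from fk import *
M=Mfin(110);t=np.array([.547,.185,.195])+.008*M[:,2]; print(M.T@(t-get_obs()['position'])*1000)
E
```

```text
[ -63.98102539 -106.35085853  181.59470297]
```

Call:
apply_moves([
  {"x": 0,"y": 0,"z": 0,"ax": 0.8,"ay": -3.1,"az": 2.7,"gripper": 1},
  {"x": 0,"y": 0,"z": 0,"ax": 0,"ay": 0,"az": 0,"gripper": 1},
  {"x": 0,"y": 0,"z": 0,"ax": 0,"ay": 0,"az": 0,"gripper": 1},
])

```text
clock: 6.55
position: [0.51, -0.0253, 0.2101]
ee_rot: [0.692, -0.483, -0.439, -0.308]
ft_force: [0.2, -0.4, -2.9]
grip_width: 0.303
grasp_force: 79.7
```

Call:
apply_moves([
  {"x": -7,"y": -11,"z": 18,"ax": 0,"ay": 0,"az": 0,"gripper": 1},
  {"x": -9,"y": -16,"z": 27,"ax": 0,"ay": 0,"az": 0,"gripper": 1},
  {"x": -9,"y": -16,"z": 27,"ax": 0,"ay": 0,"az": 0,"gripper": 1},
  {"x": -9,"y": -16,"z": 27,"ax": 0,"ay": 0,"az": 0,"gripper": 1},
  {"x": -9,"y": -16,"z": 27,"ax": 0,"ay": 0,"az": 0,"gripper": 1},
])

```text
clock: 6.97
position: [0.5354, 0.1263, 0.1963]
ee_rot: [0.692, -0.483, -0.439, -0.308]
ft_force: [1.4, 0.5, -4.6]
grip_width: 0.302
grasp_force: 80.0
```

Call:
apply_moves([
  {"x": -9,"y": -16,"z": 27,"ax": 0,"ay": 0,"az": 0,"gripper": 1},
  {"x": -8,"y": -11,"z": 18,"ax": 0,"ay": 0,"az": 0,"gripper": 1},
  {"x": -4,"y": -4,"z": 10,"ax": 0,"ay": 0,"az": 0,"gripper": 1},
  {"x": 0,"y": 0,"z": 0,"ax": 0,"ay": 0,"az": 0,"gripper": 1},
  {"x": 0,"y": 0,"z": 0,"ax": 0,"ay": 0,"az": 0,"gripper": 1},
])

```text
clock: 7.38
position: [0.5439, 0.1908, 0.192]
ee_rot: [0.692, -0.483, -0.44, -0.308]
ft_force: [0.1, -0.5, -4.4]
grip_width: 0.305
grasp_force: 79.8
```

```bash
python3 - <<'E'
from fk import *
M=Mfin(110);t=np.array([.547,.185,.195])+.008*M[:,2]; rot(M); delta(t)
s=cam('side');c=cam('top')
np.save('s2.npy',s,allow_pickle=True);np.save('c2.npy',c,allow_pickle=True)
a=cv2.resize(c['color'][130:210,135:215],(400,400),interpolation=cv2.INTER_CUBIC)
p=proj(s,[.547,.185,.13]).astype(int); print(p)
b=cv2.resize(s['color'][p[1]-50:p[1]+50,p[0]-50:p[0]+50],(400,400),interpolation=cv2.INTER_CUBIC)
cv2.imwrite('pics/hov.png',np.hstack([a,b])[:,:,::-1])
E
```

```text
rotvec tool deg [ 0.09 -0.07  0.12]
7.3833 [0.5439 0.1908 0.192 ] [ 0.52  0.71 -0.62  1.57 -0.67  1.44 -2.59]
[[ 0.147 -0.939 -0.311]
 [-0.397 -0.344  0.851]
 [-0.906 -0.001 -0.424]]
tool mm [-0.  -0.9  0.9]
[188 232]
```

View pics/hov.png

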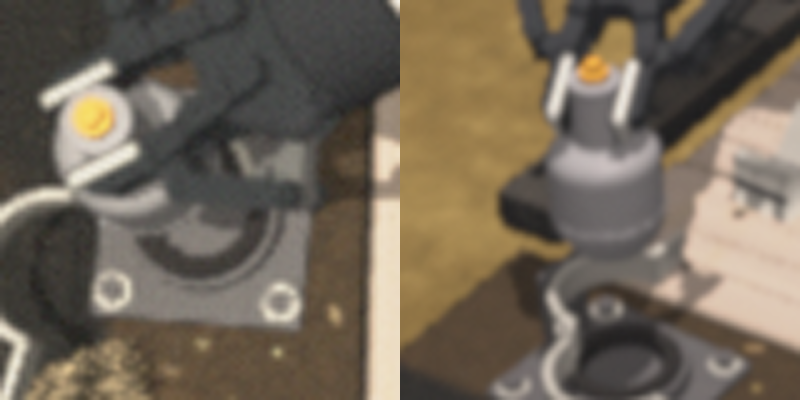

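```bash
python3 - <<'E'
from h import *
s=np.load('s2.npy',allow_pickle=True).item();c=np.load('c2.npy',allow_pickle=True).item()
g=np.array([.5464,.184,.1954])
for n,dz in(('valve',.022),('neck',.0),('body',-.05),('dome',-.067)):
  p=g+[0,0,dz]; print(n,'side crop',(proj(s,p)+.5-[138,182])*4-.5+[400,0],'top crop',(proj(c,p)+.5-[135,130])*5-.5)
# lean sensitivity
for d in([.01,0,0],[0,.01,0]): print(proj(s,g+d+[0,0,-.067])*4-proj(s,g+[0,0,-.067])*4)
print('ring top crop',(proj(c,[.547,.185,.022])+.5-[135,130])*5-.5, 'side',(proj(s,[.547,.185,.022])+.5-[138,182])*4-.5+[400,0])
# edges of the body in side view rows
im=cv2.cvtColor(s['color'],cv2.COLOR_RGB2GRAY).astype(int)
for v in(226,230,234,238): print(v,im[v,166:212].tolist())
for v in(212,): print(v,im[v,166:212].tolist())
E
```

```text
valve side crop [590.70937711  64.97666006] top crop [ 87.57482319 116.08011964]
neck side crop [594.38890284 100.97365849] top crop [102.62083156 128.13871201]
body side crop [602.42978724 179.63806368] top crop [134.39460071 153.60373374]
dome side crop [605.06670946 205.43521573] top crop [144.49745246 161.70064344]
[-15.16408388  -5.47301843]
[-11.43134366   9.77632422]
ring top crop [198.80751537 205.6073643 ] side [618.61751655 357.58763036]
226 [95, 88, 86, 81, 76, 70, 66, 70, 77, 86, 97, 109, 121, 132, 140, 146, 152, 154, 157, 161, 163, 165, 166, 165, 162, 158, 153, 149, 142, 136, 129, 120, 111, 105, 99, 95, 93, 100, 114, 122, 124, 123, 124, 124, 124, 125]
230 [75, 77, 80, 82, 84, 82, 82, 81, 80, 80, 84, 88, 91, 94, 97, 100, 102, 104, 106, 107, 107, 107, 107, 106, 107, 107, 107, 105, 106, 104, 105, 103, 102, 100, 98, 95, 93, 99, 115, 123, 125, 125, 125, 124, 125, 137]
234 [39, 41, 44, 43, 43, 47, 51, 55, 63, 74, 82, 86, 90, 92, 95, 98, 99, 99, 101, 104, 104, 105, 105, 105, 106, 106, 105, 106, 105, 105, 104, 102, 100, 99, 97, 95, 98, 105, 115, 121, 123, 122, 122, 122, 125, 150]
238 [52, 42, 39, 39, 39, 40, 39, 37, 38, 47, 64, 84, 97, 101, 102, 99, 99, 100, 101, 102, 104, 105, 106, 105, 107, 107, 106, 106, 108, 110, 110, 109, 109, 111, 108, 97, 91, 101, 114, 119, 120, 119, 120, 133, 160, 186]
212 [135, 136, 136, 135, 132, 131, 129, 125, 119, 122, 119, 96, 61, 42, 56, 78, 92, 99, 102, 105, 107, 107, 107, 104, 114, 152, 176, 167, 126, 78, 51, 41, 43, 51, 55, 56, 54, 49, 44, 37, 34, 33, 32, 32, 34, 45]
```

```bash
cat > lean.py <<'E'
from fk import *
from scipy.ndimage import map_coordinates
def brass(c,p,w=14):
    u,v=proj(c,p).astype(int); a=c['color'][v-w:v+w,u-w:u+w].astype(float)
    m=np.clip(a[:,:,0]-a[:,:,2]-60,0,None)*(a[:,:,0]>150); 
    yy,xx=np.mgrid[v-w:v+w,u-w:u+w]; return np.array([(m*xx).sum(),(m*yy).sum()])/m.sum()
def contour(c,g,ax,zs,r):
    t=np.linspace(0,2*np.pi,72,endpoint=False); P=[]
    for z,rr in zip(zs,r):
        for a in t: P.append(proj(c,g+ax*z+rr*np.array([np.cos(a),np.sin(a),0])))
    h=cv2.convexHull(np.array(P,np.float32))[:,0,:]; return h
def edge(c,g,show=True):
    # body (rings relative to dome centre)
    im=cv2.GaussianBlur(cv2.cvtColor(c['color'],cv2.COLOR_RGB2GRAY),(3,3),0).astype(float)
    ph=np.linspace(-1.5,0,8); zs=list(.03*np.sin(ph))+[.032]; r=list(.03*np.cos(ph))+[.03]
    h=contour(c,g,np.array([0,0,1.]),zs,r); cen=h.mean(0); out=[]
    hc=np.vstack([h,h[:1]]); L=np.r_[0,np.cumsum(np.linalg.norm(np.diff(hc,axis=0),axis=1))]
    for l in np.linspace(0,L[-1],36,endpoint=False):
        q=np.array([np.interp(l,L,hc[:,k]) for k in(0,1)]); e=np.array([np.interp((l+.5)%L[-1],L,hc[:,k])-np.interp((l-.5)%L[-1],L,hc[:,k]) for k in(0,1)])
        n=np.array([e[1],-e[0]]); n/=np.linalg.norm(n); n*=np.sign(n@(q-cen)); s=np.arange(-4,4.01,.25); pr=map_coordinates(im,[q[1]+s*n[1],q[0]+s*n[0]],order=1); d=np.gradient(pr); k=np.abs(d).argmax(); out.append((int(np.degrees(np.arctan2(n[1],n[0]))),s[k],int(d[k]*4)))
    return out
def tri(c,a,s,b):
    o1,o2=ray(c,*a,2),ray(s,*b,2); d1=ray(c,*a,0)-o1; d2=ray(s,*b,0)-o2
    k=np.linalg.lstsq(np.stack([d1,-d2],1),o2-o1,rcond=None)[0]; p,q=o1+k[0]*d1,o2+k[1]*d2; return (p+q)/2,np.linalg.norm(p-q)
E
python3 - <<'E'
from lean import *
s=np.load('s2.npy',allow_pickle=True).item();c=np.load('c2.npy',allow_pickle=True).item()
g=np.array([.5464,.184,.1954]); v=g+[0,0,.02]
a,b=brass(c,v),brass(s,v); print(a,b,tri(c,a,s,b), 'pred',v)
for n,k in(('top',c),('side',s)): print(n,edge(k,g-[0,0,.067]))
E
```

```text
[153.25401662 153.07423823] [186.78358367 197.09773641] (array([0.54526897, 0.18124504, 0.21826712]), np.float64(0.0010046929485625672)) pred [0.5464 0.184  0.2154]
top [(2, np.float64(3.5), 19), (14, np.float64(-2.25), 4), (25, np.float64(2.25), 1), (36, np.float64(-1.75), 6), (48, np.float64(-1.5), 14), (58, np.float64(-1.0), 11), (70, np.float64(-4.0), -15), (82, np.float64(-4.0), -18), (93, np.float64(-3.5), -23), (103, np.float64(-3.0), -25), (113, np.float64(-2.75), -24), (123, np.float64(1.5), -20), (123, np.float64(-0.25), -36), (127, np.float64(0.0), -30), (138, np.float64(2.5), -29), (149, np.float64(-0.75), -36), (161, np.float64(-0.75), -40), (173, np.float64(-0.25), -44), (-175, np.float64(-0.5), -44), (-164, np.float64(-0.75), -45), (-153, np.float64(0.0), -51), (-143, np.float64(2.25), 32), (-132, np.float64(3.75), -55), (-121, np.float64(3.0), -57), (-111, np.float64(3.25), -55), (-101, np.float64(-2.75), -44), (-90, np.float64(-2.75), -32), (-78, np.float64(-1.75), -20), (-67, np.float64(-0.75), -25), (-56, np.float64(-0.5), -30), (-46, np.float64(-0.25), -25), (-46,
[... 482 characters left out ...]
, np.float64(4.0), -13), (149, np.float64(3.5), 23), (164, np.float64(-0.5), -16), (172, np.float64(0.25), -12), (173, np.float64(4.0), -5), (173, np.float64(-4.0), -6), (173, np.float64(-3.25), -15), (173, np.float64(-1.25), -24), (-157, np.float64(-3.5), -20), (-135, np.float64(-4.0), -21), (-121, np.float64(-3.5), -22), (-112, np.float64(4.0), 20), (-105, np.float64(-3.75), -13), (-98, np.float64(-4.0), -2), (-91, np.float64(-4.0), -1), (-85, np.float64(0.5), 29), (-77, np.float64(3.5), 5), (-67, np.float64(-0.5), -17), (-52, np.float64(1.0), -23), (-26, np.float64(1.25), -36), (-4, np.float64(-0.5), -18), (-4, np.float64(-1.75), -11), (-4, np.float64(1.0), 10), (-4, np.float64(0.5), 11)]
```

```bash
python3 - <<'E'
from lean import *
c=np.load('top.npy',allow_pickle=True).item(); s=np.load('side.npy',allow_pickle=True).item()
print(ray(c,175.3,171.9,.024), ray(c,169.1,168.6,.072))
# dark ring (rubber) centroid via threshold & ellipse fit of the bore floor and the rubber outer edge
for n,k,z in(('top',c,.024),('side',s,.024)):
    u,v=proj(k,[.546,.184,z]).round().astype(int); w=26
    g=cv2.resize(cv2.cvtColor(k['color'][v-w:v+w,u-w:u+w],cv2.COLOR_RGB2GRAY),None,fx=4,fy=4,interpolation=cv2.INTER_CUBIC)
    for th in(45,55,65):
        m=(g<th).astype(np.uint8); cs,h=cv2.findContours(m,cv2.RETR_CCOMP,cv2.CHAIN_APPROX_NONE)
        for i,x in enumerate(cs):
            if cv2.contourArea(x)>1200: 
                e=cv2.fitEllipse(x); U=np.array(e[0])/4+[u-w,v-w]; print(n,th,'hole' if h[0][i][3]>=0 else 'outer',U.round(1),np.round(np.array(e[1])/4,1),ray(k,*U,.026)[:2].round(4),ray(k,*U,.01)[:2].round(4))
E
```

```text
[0.54386677 0.18222706 0.024     ] [0.54263362 0.18532521 0.072     ]
top 65 outer [151.9 183.4] [ 7.1 30.5] [0.5157 0.2355] [0.5182 0.24  ]
top 65 outer [152.5 151.8] [ 8.  20.5] [0.5907 0.2373] [0.5943 0.2418]
side 55 outer [173.2 292.2] [ 8.2 23.8] [0.5384 0.2636] [0.5504 0.2509]
side 65 outer [173.6 291.9] [ 8.9 25.2] [0.5383 0.2624] [0.5502 0.2497]
side 65 outer [193.8 273.1] [16.2 25.8] [0.5369 0.1925] [0.5489 0.1783]
```

Call:
apply_moves([
  {"x": 0,"y": 0,"z": 1,"ax": -0.2,"ay": 1.1,"az": 0.4,"gripper": 1},
  {"x": 14,"y": 0,"z": 6,"ax": 0,"ay": 0,"az": 0,"gripper": 1},
  {"x": 20,"y": 0,"z": 10,"ax": 0,"ay": 0,"az": 0,"gripper": 1},
  {"x": 20,"y": 0,"z": 9,"ax": 0,"ay": 0,"az": 0,"gripper": 1},
  {"x": 0,"y": 0,"z": 0,"ax": 0,"ay": 0,"az": 0,"gripper": 1},
])

```text
clock: 7.9
position: [0.5425, 0.1893, 0.1271]
ee_rot: [0.692, -0.489, -0.437, -0.3]
ft_force: [-1.4, 4.6, -7.2]
grip_width: 0.305
grasp_force: 79.6
```

Call:
apply_moves([
  {"x": 6,"y": 0,"z": 3,"ax": 0,"ay": 0,"az": 0,"gripper": 1},
  {"x": 6,"y": 0,"z": 3,"ax": 0,"ay": 0,"az": 0,"gripper": 1},
  {"x": 0,"y": 0,"z": 0,"ax": 0,"ay": 0,"az": 0,"gripper": 1},
  {"x": 0,"y": 0,"z": 0,"ax": 0,"ay": 0,"az": 0,"gripper": 1},
])

```text
clock: 8.23
position: [0.5435, 0.1895, 0.1168]
ee_rot: [0.693, -0.489, -0.436, -0.301]
ft_force: [-0.3, 4.9, -6.7]
grip_width: 0.303
grasp_force: 79.9
```

```bash
python3 - <<'E'
from lean import *
s=cam('side');c=cam('top')
np.save('s3.npy',s,allow_pickle=True);np.save('c3.npy',c,allow_pickle=True)
o=get_obs();delta(o['position']);M=R.from_quat(o['ee_rot']).as_matrix(); g=o['position']-.008*M[:,2]; print('g',g); v=g+[0,0,.02]
a,b=brass(c,v),brass(s,v); print(tri(c,a,s,b), 'pred',v)
for n,k in(('top',c),('side',s)): print(n,[(a,float(b),d) for a,b,d in edge(k,g-[0,0,.066]) if abs(d)>9])
print(o['ft_force'])
E
```

```text
8.3333 [0.5435 0.1895 0.1172] [ 0.48  0.79 -0.56  1.58 -0.65  1.37 -2.51]
[[ 0.142 -0.94  -0.311]
 [-0.415 -0.342  0.843]
 [-0.899  0.009 -0.439]]
tool mm [0. 0. 0.]
g [0.54597458 0.1827664  0.12067171]
(array([0.54533449, 0.18205313, 0.14015083]), np.float64(0.0010518499110862927)) pred [0.54597458 0.1827664  0.14067171]
top [(1, 4.0, 15), (36, 3.5, 20), (47, 4.0, 25), (58, 4.0, 25), (69, 3.75, 24), (81, -4.0, -25), (92, -3.0, -26), (102, -3.0, -25), (112, -2.5, -25), (123, -0.75, -23), (123, -3.25, 31), (127, -3.0, 18), (138, -0.5, -24), (149, -1.0, -26), (161, 0.25, -39), (173, 0.0, -34), (-175, 1.0, 23), (-165, 2.5, -42), (-154, 0.5, -27), (-143, 4.0, -59), (-132, 2.75, -56), (-122, 2.25, -48), (-111, 2.5, -48), (-101, -2.75, -41), (-90, -3.75, -35), (-79, -3.0, -21), (-68, 2.25, -25), (-57, 2.0, -34), (-46, 2.75, -50), (-45, 2.5, -24)]
side [(0, 2.0, 10), (6, 2.0, -12), (35, 0.0, -14), (42, 1.25, -13), (57, -2.75, -12), (66, -2.5, -11), (78, -3.5, -10), (128, -0.75, -15), (148, -0.25, 14), (164, 2.5, -32), (172, 2.0, -33), (173, 3.5, -40), (173, 4.0, -43), (173, 3.0, -36), (174, -4.0, -13), (-158, -4.0, -20), (-137, -4.0, -21), (-124, -4.0, -22), (-114, 4.0, 38), (-92, 4.0, 11), (-85, -1.5, 24), (-76, -1.5, 15), (-66, -1.25, -16), (-29, 0.25, -12), (-4, -0.5, -16), (-4, -1.5, -14), (-4, 1.0, 12), (-4, 0.75, 27)]
[-0.62429069  5.17849577 -7.23772118]
```

Call:
apply_moves([
  {"x": -0.6,"y": -0.5,"z": 1.3,"ax": 0,"ay": 0,"az": 0,"gripper": 1},
  {"x": 0,"y": 0,"z": 0,"ax": 0,"ay": 0,"az": 0,"gripper": 1},
  {"x": 0,"y": 0,"z": 0,"ax": 0,"ay": 0,"az": 0,"gripper": 1},
])

```text
clock: 8.58
position: [0.544, 0.1906, 0.1178]
ee_rot: [0.693, -0.489, -0.436, -0.301]
ft_force: [-0.3, 0.9, -4.7]
grip_width: 0.305
grasp_force: 79.6
```

Call:
apply_moves([
  {"x": -0.6,"y": -0.5,"z": 1.3,"ax": 0,"ay": 0,"az": 0,"gripper": 1},
  {"x": 0,"y": 0,"z": 0,"ax": 0,"ay": 0,"az": 0,"gripper": 1},
  {"x": 0,"y": 0,"z": 0,"ax": 0,"ay": 0,"az": 0,"gripper": 1},
])

```text
clock: 8.83
position: [0.544, 0.1925, 0.1182]
ee_rot: [0.693, -0.489, -0.436, -0.301]
ft_force: [-0.4, -0.6, -4.0]
grip_width: 0.301
grasp_force: 79.5
```

Call:
apply_moves([
  {"x": 0.3,"y": -1.9,"z": -0.6,"ax": 0,"ay": 0,"az": 0,"gripper": 1},
  {"x": 0,"y": 0,"z": 0,"ax": 0,"ay": 0,"az": 0,"gripper": 1},
  {"x": 0,"y": 0,"z": 0,"ax": 0,"ay": 0,"az": 0,"gripper": 1},
])

```text
clock: 9.08
position: [0.546, 0.1927, 0.1181]
ee_rot: [0.693, -0.489, -0.436, -0.301]
ft_force: [-0.0, 0.1, -5.2]
grip_width: 0.305
grasp_force: 79.6
```

Call:
apply_moves([
  {"x": 0.2,"y": -1.4,"z": -0.5,"ax": 0,"ay": 0,"az": 0,"gripper": 1},
  {"x": 0,"y": 0,"z": 0,"ax": 0,"ay": 0,"az": 0,"gripper": 1},
  {"x": 0,"y": 0,"z": 0,"ax": 0,"ay": 0,"az": 0,"gripper": 1},
])

```text
clock: 9.33
position: [0.5468, 0.1928, 0.1181]
ee_rot: [0.693, -0.488, -0.436, -0.3]
ft_force: [-3.7, 0.1, -3.7]
grip_width: 0.306
grasp_force: 80.1
```

Call:
apply_moves([
  {"x": -0.4,"y": 2.6,"z": 0.9,"ax": 0,"ay": 0,"az": 0,"gripper": 1},
  {"x": -0.8,"y": -0.7,"z": 1.7,"ax": 0,"ay": 0,"az": 0,"gripper": 1},
  {"x": 0,"y": 0,"z": 0,"ax": 0,"ay": 0,"az": 0,"gripper": 1},
  {"x": 0,"y": 0,"z": 0,"ax": 0,"ay": 0,"az": 0,"gripper": 1},
])

```text
clock: 9.67
position: [0.5447, 0.195, 0.1182]
ee_rot: [0.693, -0.489, -0.436, -0.301]
ft_force: [0.3, -0.4, -4.6]
grip_width: 0.308
grasp_force: 80.1
```

Call:
apply_moves([
  {"x": -0.5,"y": -0.4,"z": 1,"ax": 0,"ay": 0,"az": 0,"gripper": 1},
  {"x": 0,"y": 0,"z": 0,"ax": 0,"ay": 0,"az": 0,"gripper": 1},
  {"x": 0,"y": 0,"z": 0,"ax": 0,"ay": 0,"az": 0,"gripper": 1},
])

```text
clock: 9.92
position: [0.5448, 0.1956, 0.1181]
ee_rot: [0.693, -0.489, -0.436, -0.301]
ft_force: [-0.2, -3.4, -3.3]
grip_width: 0.305
grasp_force: 80.2
```

Call:
apply_moves([
  {"x": 1.1,"y": 1.7,"z": -2.2,"ax": 0,"ay": 0,"az": 0,"gripper": 1},
  {"x": 3.6,"y": 0,"z": 1.7,"ax": 0,"ay": 0,"az": 0,"gripper": 1},
  {"x": 3.6,"y": 0,"z": 1.8,"ax": 0,"ay": 0,"az": 0,"gripper": 1},
  {"x": 0,"y": 0,"z": 0,"ax": 0,"ay": 0,"az": 0,"gripper": 1},
  {"x": 0,"y": 0,"z": 0,"ax": 0,"ay": 0,"az": 0,"gripper": 1},
])

```text
clock: 10.33
position: [0.5435, 0.1932, 0.1097]
ee_rot: [0.693, -0.489, -0.436, -0.301]
ft_force: [0.6, 1.2, -4.8]
grip_width: 0.306
grasp_force: 80.2
```

```bash
python3 - <<'E'
from h import *
delta([.544,.1927,.11]); print(get_obs()['ft_force'])
E
```

```text
10.3333 [0.5435 0.1932 0.1097] [ 0.47  0.8  -0.55  1.58 -0.65  1.36 -2.51]
[[ 0.142 -0.94  -0.311]
 [-0.415 -0.342  0.843]
 [-0.899  0.009 -0.439]]
tool mm [ 0.  -0.3 -0.7]
[ 0.63030748  1.17730962 -4.7769093 ]
```

Call:
apply_moves([
  {"x": 0.9,"y": 0,"z": 0.4,"ax": 0,"ay": 0,"az": 0,"gripper": 1},
  {"x": 0.9,"y": 0,"z": 0.4,"ax": 0,"ay": 0,"az": 0,"gripper": 1},
  {"x": 0,"y": 0,"z": 0,"ax": 0,"ay": 0,"az": 0,"gripper": 1},
])

```text
clock: 10.58
position: [0.5437, 0.193, 0.108]
ee_rot: [0.693, -0.489, -0.436, -0.301]
ft_force: [-0.7, -0.5, -3.2]
grip_width: 0.301
grasp_force: 80.2
```

Call:
apply_moves([
  {"x": 0.9,"y": 0,"z": 0.4,"ax": 0,"ay": 0,"az": 0,"gripper": 1},
  {"x": 0.9,"y": 0,"z": 0.4,"ax": 0,"ay": 0,"az": 0,"gripper": 1},
  {"x": 0,"y": 0,"z": 0,"ax": 0,"ay": 0,"az": 0,"gripper": 1},
])

```text
clock: 10.83
position: [0.5437, 0.1929, 0.106]
ee_rot: [0.693, -0.489, -0.436, -0.301]
ft_force: [-0.2, 0.3, -4.5]
grip_width: 0.303
grasp_force: 80.2
```

Call:
apply_moves([
  {"x": 0.9,"y": 0,"z": 0.4,"ax": 0,"ay": 0,"az": 0,"gripper": 1},
  {"x": 0.9,"y": 0,"z": 0.4,"ax": 0,"ay": 0,"az": 0,"gripper": 1},
  {"x": 0,"y": 0,"z": 0,"ax": 0,"ay": 0,"az": 0,"gripper": 1},
])

```text
clock: 11.08
position: [0.544, 0.1931, 0.1045]
ee_rot: [0.693, -0.488, -0.436, -0.301]
ft_force: [0.7, 1.2, -1.3]
grip_width: 0.304
grasp_force: 80.1
```

Call:
apply_moves([
  {"x": 0.9,"y": 0,"z": 0.4,"ax": 0,"ay": 0,"az": 0,"gripper": 1},
  {"x": 0,"y": 0,"z": 0,"ax": 0,"ay": 0,"az": 0,"gripper": 1},
])

```text
clock: 11.25
position: [0.5442, 0.1932, 0.104]
ee_rot: [0.693, -0.488, -0.436, -0.301]
ft_force: [1.3, 0.6, 2.3]
grip_width: 0.298
grasp_force: 80.1
```

Call:
apply_moves([
  {"x": 0.9,"y": 0,"z": 0.4,"ax": 0,"ay": 0,"az": 0,"gripper": 1},
  {"x": 0,"y": 0,"z": 0,"ax": 0,"ay": 0,"az": 0,"gripper": 1},
])

```text
clock: 11.42
position: [0.5442, 0.1934, 0.1038]
ee_rot: [0.693, -0.488, -0.436, -0.302]
ft_force: [0.4, 0.3, 7.6]
grip_width: 0.304
grasp_force: 80.5
```

Call:
apply_moves([
  {"x": 0.9,"y": 0,"z": 0.4,"ax": 0,"ay": 0,"az": 0,"gripper": 1},
  {"x": 0,"y": 0,"z": 0,"ax": 0,"ay": 0,"az": 0,"gripper": 1},
  {"x": 0,"y": 0,"z": 0,"ax": 0,"ay": 0,"az": 0,"gripper": 1},
])

```text
clock: 11.67
position: [0.5443, 0.1936, 0.1036]
ee_rot: [0.693, -0.487, -0.436, -0.302]
ft_force: [0.7, -1.0, 12.0]
grip_width: 0.302
grasp_force: 81.0
```

```bash
python3 - <<'E'
from lean import *
s=cam('side');c=cam('top')
o=get_obs();M=R.from_quat(o['ee_rot']).as_matrix(); g=o['position']-.008*M[:,2]; v=g+[0,0,.02]
a,b=brass(c,v),brass(s,v); print(tri(c,a,s,b), 'pred',v,o['ft_force'],o['torque'])
for n,k in(('top',c),('side',s)): print(n,[(a,float(b),d) for a,b,d in edge(k,g-[0,0,.066]) if abs(d)>9])
E
```

```text
(array([0.54606596, 0.18656208, 0.12715002]), np.float64(0.0008608226828380185)) pred [0.54674852 0.18678075 0.12712168] [-0.65706563 -1.27910216 11.978487  ] [0.98737647 0.51086508 0.06233815]
top [(1, 3.5, 11), (36, 4.0, 21), (47, 3.75, 24), (58, 4.0, 23), (69, -4.0, -21), (81, -4.0, -27), (92, -4.0, -27), (102, -2.75, -26), (112, -1.75, -27), (123, -4.0, 36), (123, -3.0, 31), (127, -2.5, 21), (138, -0.75, -24), (149, -0.5, -28), (161, 0.0, -33), (173, -0.25, -39), (-175, 1.5, 21), (-165, 3.5, -33), (-154, 0.25, -33), (-143, 4.0, -53), (-132, 3.0, -52), (-122, 2.25, -51), (-111, 2.25, -53), (-101, -2.5, -41), (-90, -2.75, -33), (-79, -2.0, -22), (-68, -1.25, -24), (-57, 3.25, -45), (-46, 3.25, -59), (-46, 3.0, -34), (-10, 2.0, 17)]
side [(0, 2.75, -13), (19, 0.5, -16), (35, -0.25, -14), (42, 0.5, -11), (57, 4.0, 33), (65, 4.0, 37), (78, 3.5, 38), (89, 4.0, 38), (103, 4.0, 34), (111, 4.0, 29), (128, 4.0, 23), (136, 4.0, 12), (148, 4.0, 22), (164, 3.75, -18), (172, 1.0, -30), (172, 1.0, -32), (172, 0.5, -32), (172, 2.0, -40), (175, 2.75, -41), (-157, 2.0, -20), (-137, -4.0, -19), (-124, -4.0, -22), (-114, 3.75, 37), (-99, 4.0, 17), (-92, 4.0, 13), (-85, -1.75, 25), (-76, -2.0, 15), (-65, -1.75, -16), (-29, 1.0, -14), (-4, -0.25, -15), (-4, 2.25, 15), (-4, 3.25, 15)]
```

Call:
apply_moves([
  {"x": -1,"y": 0,"z": -0.5,"ax": 0,"ay": 0,"az": 0,"gripper": 1},
  {"x": -0.9,"y": 0,"z": -0.4,"ax": 0,"ay": 0,"az": 0,"gripper": 1},
  {"x": 0,"y": 0,"z": 0,"ax": 0,"ay": 0,"az": 0,"gripper": 1},
], newtons=30)

```text
clock: 12.02
position: [0.5442, 0.193, 0.1039]
ee_rot: [0.693, -0.488, -0.436, -0.301]
ft_force: [3.0, 1.2, 3.9]
grip_width: 0.3
grasp_force: 80.0
```

Call:
apply_moves([
  {"x": -0.6,"y": -0.2,"z": -0.4,"ax": 0,"ay": 0,"az": 0,"gripper": 0.72},
  {"x": 0,"y": 0,"z": 0,"ax": 0,"ay": 0,"az": 0,"gripper": 0.7},
], newtons=20)

```text
clock: 12.18
position: [0.5442, 0.1928, 0.104]
ee_rot: [0.693, -0.489, -0.436, -0.301]
ft_force: [2.9, 2.2, 0.3]
grip_width: 0.304
grasp_force: 80.0
```

Call:
apply_moves([
  {"x": 0,"y": 0,"z": 0,"ax": 0,"ay": 0,"az": 0,"gripper": 0.66},
  {"x": 0,"y": 0,"z": 0,"ax": 0,"ay": 0,"az": 0,"gripper": 0.62},
  {"x": 0,"y": 0,"z": 0,"ax": 0,"ay": 0,"az": 0,"gripper": 0.55},
  {"x": 0,"y": 0,"z": 0,"ax": 0,"ay": 0,"az": 0,"gripper": 0.4},
  {"x": 0,"y": 0,"z": 0,"ax": 0,"ay": 0,"az": 0,"gripper": 0.3},
])

```text
clock: 12.6
position: [0.5438, 0.1926, 0.1039]
ee_rot: [0.693, -0.489, -0.436, -0.301]
ft_force: [0.1, -0.2, -0.1]
grip_width: 0.699
grasp_force: 0.0
```

```bash
python3 - <<'E'
from lean import *
s=cam('side');c=cam('top')
v=np.array([.5467,.1868,.1271])
a,b=brass(c,v),brass(s,v); print(tri(c,a,s,b)); print(get_obs()['ft_force'],get_obs()['joint_pos'].round(2))
E
```

```text
(array([0.54667694, 0.18594912, 0.12733836]), np.float64(0.0008553450493948382))
[-0.48979963 -0.60704292 -0.2992055 ] [ 0.47  0.81 -0.55  1.58 -0.65  1.35 -2.5 ]
```

Call:
apply_moves([
  {"x": 0,"y": 0,"z": -10,"ax": 0,"ay": 0,"az": 0,"gripper": 0.2},
  {"x": 0,"y": 0,"z": -25,"ax": 0,"ay": 0,"az": 0,"gripper": 0.2},
  {"x": 0,"y": 0,"z": -35,"ax": 0,"ay": 0,"az": 0,"gripper": 0.2},
  {"x": 0,"y": 0,"z": -35,"ax": 0,"ay": 0,"az": 0,"gripper": 0.2},
  {"x": 0,"y": 0,"z": -20,"ax": 0,"ay": 0,"az": 0,"gripper": 0.2},
])

```text
clock: 13.12
position: [0.5846, 0.0829, 0.1605]
ee_rot: [0.693, -0.49, -0.434, -0.301]
ft_force: [0.2, -0.1, -0.8]
grip_width: 0.804
grasp_force: 0.0
```

Call:
apply_moves([
  {"x": -20,"y": 0,"z": -10,"ax": 0,"ay": 0,"az": 0,"gripper": 1},
  {"x": 0,"y": 0,"z": 0,"ax": 0,"ay": 0,"az": 0,"gripper": 1},
])

```text
clock: 13.28
position: [0.5852, 0.0852, 0.1851]
ee_rot: [0.694, -0.489, -0.434, -0.302]
ft_force: [-0.1, 1.6, 1.1]
grip_width: 0.532
grasp_force: 0.0
```

```bash
python3 - <<'E'
from lean import *
s=cam('side');c=cam('top')
np.save('s4.npy',s,allow_pickle=True);np.save('c4.npy',c,allow_pickle=True)
v=np.array([.5467,.1868,.1271])
a,b=brass(c,v),brass(s,v); print(tri(c,a,s,b))
print('top',[(a,float(b),d) for a,b,d in edge(c,v-[0,0,.086]) if abs(d)>9])
delta([.5,.1,.2])
A=cv2.resize(c['color'][135:225,110:200],(400,400),interpolation=cv2.INTER_CUBIC)
u=proj(s,[.53,.2,.08]).astype(int); B=cv2.resize(s['color'][u[1]-45:u[1]+45,u[0]-45:u[0]+45],(400,400),interpolation=cv2.INTER_CUBIC); print(u)
cv2.imwrite('pics/seat.png',np.hstack([A,B])[:,:,::-1])
E
```

```text
(array([0.54639105, 0.18571432, 0.12780596]), np.float64(0.001255025856174986))
top [(1, -4.0, -24), (13, -4.0, -27), (24, 4.0, 21), (36, 3.5, 23), (47, 3.75, 22), (58, 4.0, 25), (69, -4.0, -25), (81, -4.0, -25), (92, -4.0, -27), (102, -2.5, -27), (112, -2.0, -26), (123, -1.5, -25), (123, -1.25, -24), (127, -1.25, -23), (138, -1.0, -22), (149, 2.5, -27), (161, -1.0, -36), (173, -0.25, -39), (-175, 1.75, 21), (-165, 3.5, -34), (-154, 2.5, -56), (-143, 2.5, -60), (-132, 2.75, -47), (-122, 2.75, -23), (-111, 2.5, -32), (-101, 2.25, -37), (-90, 3.25, -32), (-79, 2.5, -30), (-68, 3.0, -41), (-57, 3.25, -54), (-46, 3.5, -61), (-46, 3.5, -58), (-41, 3.0, -48), (-30, 2.25, -46), (-21, 1.75, -50), (-10, -1.0, 40)]
13.3833 [0.5835 0.0869 0.182 ] [ 0.53  0.79 -0.48  1.39 -0.63  1.61 -2.55]
[[ 0.144 -0.94  -0.31 ]
 [-0.416 -0.341  0.843]
 [-0.898  0.007 -0.44 ]]
tool mm [-33.6  74.1  29. ]
[192 257]
```

View pics/seat.png

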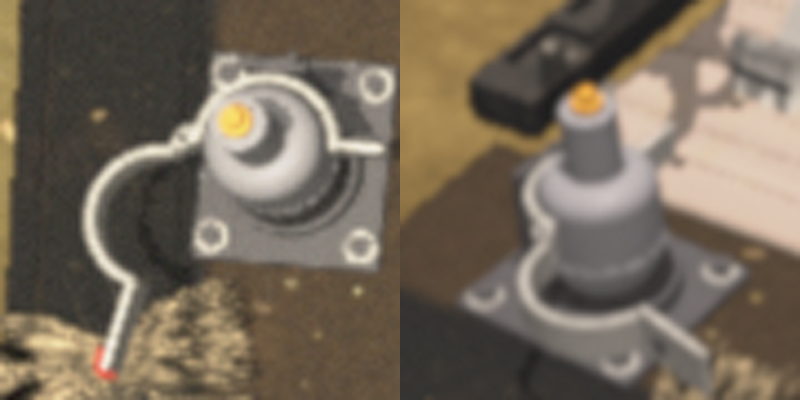

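```bash
python3 - <<'E'
from lean import *
s=np.load('s4.npy',allow_pickle=True).item();c=np.load('c4.npy',allow_pickle=True).item()
k=400/90
P=np.array([.5464,.1857,0])
for z in(.128,.11,.095,.073,.055,.041):
    p=P+[0,0,z]; print(z,'side',((proj(s,p)+.5-[147,212])*k-.5+[400,0]).round(1),'top',((proj(c,p)+.5-[110,135])*k-.5).round(1))
for n,cc,o,d in(('top',c,[110,135],[0,0]),('side',s,[147,212],[400,0])):
    ph=np.linspace(-1.5,0,8); h=contour(cc,P+[0,0,.041],np.array([0,0,1.]),list(.03*np.sin(ph))+[.032],list(.03*np.cos(ph))+[.03]); h=(h+.5-o)*k-.5+d; print(n,'pred body left/right/top/bottom',h.min(0),h.max(0))
im=cv2.cvtColor(c['color'],cv2.COLOR_RGB2GRAY).astype(int); 
for v in(166,169,172): print('top row',v,im[v,150:192].tolist())
im=cv2.cvtColor(s['color'],cv2.COLOR_RGB2GRAY).astype(int)
for v in(244,247,262,266): print('side row',v,im[v,172:212].tolist())
E
```

```text
0.128 side [585.8  97.5] top [236.2 121.6]
0.11 side [588.9 127.3] top [245.4 128.9]
0.095 side [591.4 151.7] top [252.9 134.9]
0.073 side [595.  186.8] top [263.5 143.3]
0.055 side [597.9 214.9] top [271.8 150. ]
0.041 side [600.1 236.5] top [278.1 155. ]
top pred body left/right/top/bottom [204.19719781  84.84484863] [336.91156684 212.7619222 ]
side pred body left/right/top/bottom [533.28126356 149.38274468] [660.42386882 296.72303602]
top row 166 [178, 170, 211, 224, 194, 157, 170, 188, 199, 205, 208, 210, 213, 211, 211, 211, 215, 202, 159, 111, 87, 86, 89, 111, 169, 204, 211, 207, 199, 186, 164, 138, 105, 147, 219, 216, 174, 152, 151, 150, 152, 145]
top row 169 [132, 108, 87, 85, 72, 94, 152, 183, 196, 201, 197, 181, 156, 138, 131, 113, 102, 97, 98, 95, 95, 100, 126, 175, 211, 219, 215, 207, 192, 181, 161, 129, 99, 97, 122, 123, 110, 117, 133, 145, 151, 164]
top row 172 [51, 59, 54, 51, 65, 97, 129, 162, 184, 195, 201, 206, 205, 201, 191, 176, 159, 155, 162, 179, 200, 215, 224, 224, 221, 214, 204, 193, 179, 160, 132, 103, 87, 84, 96, 108, 73, 49, 72, 111, 100, 90]
side row 244 [117, 121, 121, 121, 121, 120, 120, 119, 116, 109, 104, 93, 89, 94, 99, 103, 105, 107, 107, 108, 107, 105, 102, 105, 135, 172, 192, 198, 201, 202, 200, 182, 152, 126, 116, 117, 134, 165, 191, 202]
side row 247 [75, 76, 82, 90, 96, 101, 116, 138, 153, 156, 149, 128, 104, 95, 98, 101, 104, 106, 107, 107, 106, 105, 104, 101, 115, 148, 172, 181, 179, 171, 152, 130, 118, 117, 123, 128, 135, 151, 169, 187]
side row 262 [73, 67, 64, 74, 107, 146, 172, 189, 190, 162, 122, 104, 105, 109, 113, 115, 119, 119, 120, 119, 117, 115, 113, 111, 108, 106, 105, 104, 102, 101, 99, 97, 93, 90, 85, 77, 73, 74, 74, 74]
side row 266 [74, 72, 65, 62, 85, 123, 153, 163, 148, 123, 105, 97, 96, 98, 100, 101, 102, 103, 105, 104, 105, 105, 105, 106, 105, 104, 103, 104, 103, 100, 98, 98, 103, 110, 111, 108, 107, 104, 100, 95]
```

```bash
python3 - <<'E'
from lean import *
s=np.load('s4.npy',allow_pickle=True).item()
P=np.array([.5464,.1857,0])
im=s['color'].astype(int)
for v in(252,255,257,259): print(v,[tuple(x) for x in im[v,172:184]],'|',[tuple(x) for x in im[v,200:212]])
t=np.linspace(0,2*np.pi,90)
for z in(.072,.065,.058):
    q=np.array([proj(s,P+[.03*np.cos(a),.03*np.sin(a),z]) for a in t]); i,j=q[:,0].argmin(),q[:,0].argmax(); print(z,q[i].round(1),q[j].round(1))
E
```

```text
252 [(np.int64(79), np.int64(70), np.int64(64)), (np.int64(77), np.int64(71), np.int64(70)), (np.int64(89), np.int64(84), np.int64(82)), (np.int64(136), np.int64(130), np.int64(122)), (np.int64(178), np.int64(169), np.int64(159)), (np.int64(178), np.int64(169), np.int64(159)), (np.int64(162), np.int64(155), np.int64(150)), (np.int64(165), np.int64(157), np.int64(156)), (np.int64(177), np.int64(169), np.int64(168)), (np.int64(184), np.int64(176), np.int64(175)), (np.int64(185), np.int64(178), np.int64(176)), (np.int64(180), np.int64(172), np.int64(172))] | [(np.int64(192), np.int64(182), np.int64(181)), (np.int64(185), np.int64(177), np.int64(176)), (np.int64(176), np.int64(168), np.int64(168)), (np.int64(164), np.int64(156), np.int64(156)), (np.int64(165), np.int64(152), np.int64(148)), (np.int64(194), np.int64(172), np.int64(159)), (np.int64(218), np.int64(192), np.int64(173)), (np.int64(222), np.int64(199), np.int64(179)), (np.int64(222), np.int64(200), np.int64(180)), (np.int64(222), np.int64(200), np.int64(181)), (np.int64(222), np.int64(200), np.int64(181)), (np.int64(222), np.i
[... 2796 characters left out ...]
, (np.int64(152), np.int64(145), np.int64(145))] | [(np.int64(122), np.int64(117), np.int64(116)), (np.int64(111), np.int64(107), np.int64(107)), (np.int64(104), np.int64(100), np.int64(100)), (np.int64(99), np.int64(94), np.int64(95)), (np.int64(95), np.int64(91), np.int64(91)), (np.int64(94), np.int64(87), np.int64(85)), (np.int64(96), np.int64(83), np.int64(75)), (np.int64(102), np.int64(87), np.int64(74)), (np.int64(113), np.int64(97), np.int64(82)), (np.int64(126), np.int64(107), np.int64(94)), (np.int64(137), np.int64(119), np.int64(105)), (np.int64(152), np.int64(132), np.int64(117))]
0.072 [176.6 255.1] [204.3 253.2]
0.065 [176.9 257.5] [204.5 255.7]
0.058 [177.2 260. ] [204.7 258.2]
```

```bash
cat > strap.py <<'E'
from lean import *
H=np.array([.549,.2275]); YAW=np.radians(-3.6)
def pt(th,off,rad=.105,z=.068):
    u=np.array([np.cos(-np.pi/2+YAW-th),np.sin(-np.pi/2+YAW-th)]); n=np.array([np.cos(np.pi+YAW-th),np.sin(np.pi+YAW-th)])
    return np.r_[H+rad*u+n*off,z]
E
python3 - <<'E'
from strap import *
c=np.load('top.npy',allow_pickle=True).item(); s=np.load('side.npy',allow_pickle=True).item()
print('red',tri(c,(134,216.5),s,(210,316)),tri(c,(134,218),s,(211,314)))
o=get_obs(); q0=o['joint_pos']; R0=R.from_quat(o['ee_rot']); p0=o['position']
for b in(30,60,90,120):
  for al in(20,):
    M=Mfin(b,al); rv=(R0.inv()*R.from_matrix(M)).as_rotvec(degrees=True); q=q0; out=[]
    wp=[p0+[0,0,.09],[.47,.29,.27],pt(1.77,.035),pt(1.2,.015),pt(.6,.015),pt(0,.015)]
    for k in np.linspace(0,1,8): q,e,a=IK(np.array(wp[0]),R0*R.from_rotvec(rv*k,degrees=True),q); out.append(round(e+a,3))
    print(b,rv.round(1),q.round(2))
    for w in wp[1:]:
        q,e,a=IK(np.array(w),M,q); print('   ',np.round(w,3),q.round(2),round(e,3),round(a,3))
E
```

```text
red (array([0.43741118, 0.27612335, 0.01721795]), np.float64(0.002366140091483278)) (array([0.43435688, 0.27467378, 0.02289597]), np.float64(0.0003359307352413667))
30 [54.8 36.1 60.5] [-1.16 -0.03  1.34  2.27 -1.27  0.57 -2.6 ]
    [0.47 0.29 0.27] [-1.67 -0.5   1.34  2.42 -1.27  0.06 -2.6 ] 0.132 0.77
    [0.457 0.289 0.068] [-1.03  0.1   0.94  2.42 -1.27  0.61 -2.6 ] 0.12 0.68
    [0.444 0.21  0.068] [ 1.07  0.53 -1.21  2.42 -1.27  0.06 -2.6 ] 0.08 0.486
    [0.473 0.154 0.068] [ 1.14  0.47 -1.21  2.42 -1.27  0.06 -2.6 ] 0.07 0.432
    [0.527 0.124 0.068] [ 1.06  0.46 -1.11  2.35 -1.27  0.06 -2.6 ] 0.063 0.421
60 [34.5 40.8 37.8] [-0.87  0.54  1.34  1.82 -1.14  1.44 -2.6 ]
    [0.47 0.29 0.27] [-1.37  0.28  1.34  2.16 -1.27  1.05 -2.6 ] 0.113 0.555
    [0.457 0.289 0.068] [ 0.57  0.39 -1.02  2.35 -1.27  0.06 -2.6 ] 0.054 0.359
    [0.444 0.21  0.068] [-1.38  0.37  1.34  2.37 -1.27  0.85 -2.6 ] 0.046 0.265
    [0.473 0.154 0.068] [-1.25  0.5   1.34  2.29 -1.27  0.98 -2.6 ] 0.036 0.201
    [0.527 0.124 0.068] [-1.14  0.62  1.34  2.17 -1.27  1.09 -2.6 ] 0.031 0.183
90 [14.  43.4 14.9
[... 179 characters left out ...]
1.22 -2.6 ] 0.014 0.076
    [0.444 0.21  0.068] [-1.4   0.58  1.34  2.14 -1.08  1.14 -2.6 ] 0.007 0.029
    [0.473 0.154 0.068] [-1.27  0.6   1.33  2.1  -1.04  1.19 -2.55] 0.0 0.0
    [0.527 0.124 0.068] [-1.07  0.68  1.24  1.96 -1.07  1.25 -2.5 ] 0.0 0.0
120 [-6.6 43.8 -7.9] [-0.18  0.36  0.16  1.41 -0.36  1.56 -2.6 ]
    [0.47 0.29 0.27] [-1.43  0.47  1.34  1.66 -0.77  1.57 -2.6 ] 0.004 0.02
    [0.457 0.289 0.068] [-1.33  0.65  1.15  1.91 -0.98  1.27 -2.38] 0.0 0.0
    [0.444 0.21  0.068] [-1.27  0.6   1.2   2.   -0.92  1.27 -2.26] 0.0 0.0
    [0.473 0.154 0.068] [-1.11  0.63  1.17  1.95 -0.91  1.32 -2.16] 0.0 0.0
    [0.527 0.124 0.068] [-0.94  0.72  1.11  1.81 -0.93  1.38 -2.11] 0.0 0.0
```

```bash
cat >> strap.py <<'E'
def Mt(psi,beta,t):
    psi,beta=np.radians([psi,beta]); M0=np.array([[np.cos(psi),np.sin(psi),0],[np.sin(psi),-np.cos(psi),0],[0,0,-1]])
    h=np.array([np.cos(beta),np.sin(beta),0]); ax=np.cross([0,0,-1],h); return R.from_rotvec(ax*np.radians(t)).as_matrix()@M0
E
python3 - <<'E'
from strap import *
o=get_obs(); q0=o['joint_pos']; R0=R.from_quat(o['ee_rot']); p0=o['position']
for psi in(-30,0,45,90):
  for be in(60,90):
    M=Mt(psi,be,15); rv=(R0.inv()*R.from_matrix(M)).as_rotvec(degrees=True); q=q0; E=[]
    wp=[p0+[-.05,0,.09],[.46,.29,.2],pt(1.77,.035),pt(1.2,.015),pt(.6,.015),pt(0,.015)]
    for k in np.linspace(0,1,8): q,e,a=IK(np.array(wp[0]),R0*R.from_rotvec(rv*k,degrees=True),q); E.append(e+a)
    print(psi,be,rv.round(1),q.round(2),max(E).round(3))
    for w in wp[1:]:
        q,e,a=IK(np.array(w),M,q); print('   ',np.round(w,3),q.round(2),round(e,3),round(a,3))
E
```

```text
-30 60 [ -8.9  55.7 -43.4] [ 0.48  0.06 -0.61  1.75 -0.18  1.19 -2.17] 0.0
    [0.46 0.29 0.2 ] [-0.46  0.04 -0.12  1.92 -0.14  0.96 -2.6 ] 0.0 0.003
    [0.457 0.289 0.068] [-0.46  0.19 -0.13  2.06 -0.15  0.66 -2.57] 0.0 0.0
    [0.444 0.21  0.068] [-0.36  0.1  -0.08  2.16 -0.23  0.67 -2.37] 0.0 0.0
    [0.473 0.154 0.068] [-0.26  0.13 -0.03  2.13 -0.27  0.71 -2.19] 0.0 0.0
    [0.527 0.124 0.068] [-0.2   0.23  0.    2.02 -0.29  0.75 -2.09] 0.0 0.0
-30 90 [-12.8  49.5 -40.5] [ 0.45  0.17 -0.6   1.64 -0.17  1.32 -2.2 ] 0.0
    [0.46 0.29 0.2 ] [ 0.18  0.17 -0.75  1.81 -0.12  1.07 -2.6 ] 0.0 0.0
    [0.457 0.289 0.068] [ 0.05  0.32 -0.63  1.96 -0.06  0.79 -2.6 ] 0.0 0.0
    [0.444 0.21  0.068] [ 0.2   0.23 -0.61  2.05 -0.15  0.81 -2.39] 0.0 0.0
    [0.473 0.154 0.068] [ 0.28  0.26 -0.57  2.01 -0.15  0.85 -2.27] 0.0 0.0
    [0.527 0.124 0.068] [ 0.3   0.36 -0.53  1.89 -0.1   0.89 -2.23] 0.0 0.0
0 60 [-24.1  53.9 -70.8] [ 0.53  0.07 -0.67  1.74 -0.18  1.19 -1.65] 0.0
    [0.46 0.29 0.2 ] [ 0.25  0.09 -0.85  1.89 -0.06  0.96 -2.14] 0.0 0.0
    [0.457 0.289 0.068] [ 0.13  0.27 -0.77  2.03
[... 1821 characters left out ...]
.7  -0.78] 0.0 0.0
    [0.444 0.21  0.068] [ 0.54  0.23 -1.02  2.12  0.08  0.68 -0.51] 0.0 0.0
    [0.473 0.154 0.068] [ 0.64  0.26 -1.    2.09  0.07  0.71 -0.37] 0.0 0.0
    [0.527 0.124 0.068] [ 0.62  0.37 -0.92  1.98  0.15  0.76 -0.34] 0.0 0.0
90 90 [ -67.7   18.8 -149.2] [ 0.85  0.28 -1.1   1.63 -0.01  1.33 -0.22] 0.0
    [0.46 0.29 0.2 ] [ 0.51  0.28 -1.15  1.8   0.04  1.07 -0.62] 0.0 0.0
    [0.457 0.289 0.068] [ 0.37  0.44 -1.02  1.94  0.21  0.82 -0.71] 0.0 0.0
    [0.444 0.21  0.068] [ 0.6   0.37 -1.08  2.03  0.12  0.82 -0.51] 0.0 0.0
    [0.473 0.154 0.068] [ 0.69  0.4  -1.06  1.99  0.13  0.86 -0.39] 0.0 0.0
    [0.527 0.124 0.068] [ 0.66  0.5  -0.98  1.87  0.2   0.92 -0.36] 0.0 0.0
```

Call:
apply_moves([
  {"x": -29,"y": 16,"z": -8,"ax": 0,"ay": 0,"az": 0,"gripper": 1},
  {"x": -29,"y": 16,"z": -8,"ax": 0,"ay": 0,"az": 0,"gripper": 1},
  {"x": -30,"y": 16,"z": -9,"ax": 0,"ay": 0,"az": 0,"gripper": 1},
  {"x": 0,"y": 0,"z": 0,"ax": -2.1,"ay": 3.7,"az": -5.5,"gripper": 1},
  {"x": 0,"y": 0,"z": 0,"ax": -2.1,"ay": 3.7,"az": -5.5,"gripper": 1},
])

```text
clock: 13.8
position: [0.5326, 0.0854, 0.2719]
ee_rot: [0.776, -0.421, -0.376, -0.283]
ft_force: [0.2, -0.2, -0.6]
grip_width: -0.002
grasp_force: 0.0
```

Call:
apply_moves([
  {"x": 0,"y": 0,"z": 0,"ax": -2.1,"ay": 3.7,"az": -5.5,"gripper": 1},
  {"x": 0,"y": 0,"z": 0,"ax": -2.1,"ay": 3.7,"az": -5.5,"gripper": 1},
  {"x": 0,"y": 0,"z": 0,"ax": -2.1,"ay": 3.7,"az": -5.5,"gripper": 1},
  {"x": 0,"y": 0,"z": 0,"ax": -2.1,"ay": 3.7,"az": -5.5,"gripper": 1},
  {"x": 0,"y": 0,"z": 0,"ax": -2.1,"ay": 3.7,"az": -5.5,"gripper": 1},
])

```text
clock: 14.22
position: [0.533, 0.0865, 0.271]
ee_rot: [0.925, -0.228, -0.207, -0.222]
ft_force: [0.6, 0.3, -0.1]
grip_width: 0.004
grasp_force: 0.0
```

Call:
apply_moves([
  {"x": 0,"y": 0,"z": 0,"ax": -2.1,"ay": 3.7,"az": -5.5,"gripper": 1},
  {"x": 0,"y": 0,"z": 0,"ax": -2.1,"ay": 3.7,"az": -5.5,"gripper": 1},
  {"x": 0,"y": 0,"z": 0,"ax": -2.1,"ay": 3.7,"az": -5.5,"gripper": 1},
  {"x": 0,"y": 0,"z": 0,"ax": -2.1,"ay": 3.7,"az": -5.5,"gripper": 1},
  {"x": 0,"y": 0,"z": 0,"ax": 0,"ay": 0,"az": 0,"gripper": 1},
])

```text
clock: 14.63
position: [0.532, 0.0886, 0.2726]
ee_rot: [0.984, -0.057, -0.056, -0.158]
ft_force: [0.1, 0.5, 0.1]
grip_width: -0.002
grasp_force: 0.0
```

```bash
python3 - <<'E'
from strap import *
rot(Mt(0,90,15)); delta([.40,.295,.2]); print(pt(1.77,.035))
M=Mt(0,90,15); print(M.T@(np.array([.45,.295,.23])-get_obs()['position'])*1000)
v=np.array([.5467,.1868,.1271]); s=cam('side');c=cam('top')
a,b=brass(c,v),brass(s,v); print(tri(c,a,s,b))
E
```

```text
rotvec tool deg [-3.22  5.5  -7.36]
14.6333 [0.532  0.0886 0.2726] [ 0.47  0.24 -0.61  1.59 -0.2   1.41 -1.78]
[[ 0.987 -0.131 -0.092]
 [-0.095 -0.944  0.317]
 [-0.128 -0.304 -0.944]]
tool mm [-140.7 -155.4  146.1]
[0.45665086 0.28850521 0.068     ]
[ -82.04672023 -188.29990825   94.56868256]
(array([0.546234  , 0.18568625, 0.12809828]), np.float64(0.0015155875245811774))
```

Call:
apply_moves([
  {"x": 0,"y": 0,"z": 0,"ax": -1.6,"ay": 2.7,"az": -3.7,"gripper": 1},
  {"x": 0,"y": 0,"z": 0,"ax": -1.6,"ay": 2.8,"az": -3.7,"gripper": 1},
  {"x": -14,"y": -25,"z": 6,"ax": 0,"ay": 0,"az": 0,"gripper": 1},
  {"x": -14,"y": -33,"z": 10,"ax": 0,"ay": 0,"az": 0,"gripper": 1},
  {"x": -14,"y": -33,"z": 14,"ax": 0,"ay": 0,"az": 0,"gripper": 1},
])

```text
clock: 15.15
position: [0.492, 0.1819, 0.2665]
ee_rot: [0.991, -0.008, -0.003, -0.133]
ft_force: [0.6, 0.6, 0.5]
grip_width: 0.006
grasp_force: 0.0
```

Call:
apply_moves([
  {"x": -14,"y": -33,"z": 16,"ax": 0,"ay": 0,"az": 0,"gripper": 1},
  {"x": -13,"y": -32,"z": 20,"ax": 0,"ay": 0,"az": 0,"gripper": 1},
  {"x": -13,"y": -32,"z": 20,"ax": 0,"ay": 0,"az": 0,"gripper": 1},
  {"x": 0,"y": 0,"z": 0,"ax": 0,"ay": 0,"az": 0,"gripper": 1},
  {"x": 0,"y": 0,"z": 0,"ax": 0,"ay": 0,"az": 0,"gripper": 1},
])

```text
clock: 15.57
position: [0.4512, 0.2922, 0.2371]
ee_rot: [0.991, -0.004, -0.005, -0.132]
ft_force: [0.8, -1.1, -0.5]
grip_width: -0.004
grasp_force: 0.0
```

```bash
python3 - <<'E'
from strap import *
rot(Mt(0,90,15)); delta(pt(1.77,.035))
E
```

```text
rotvec tool deg [-0.2   0.48 -0.54]
15.5667 [0.4512 0.2922 0.2371] [ 0.23  0.13 -0.8   1.78 -0.15  1.14 -2.08]
[[ 1.    -0.009 -0.008]
 [-0.007 -0.965  0.262]
 [-0.011 -0.262 -0.965]]
tool mm [  7.3  47.9 162.2]
```

Call:
apply_moves([
  {"x": 2,"y": 8,"z": 30,"ax": 0,"ay": 0,"az": 0,"gripper": 1},
  {"x": 2,"y": 11,"z": 38,"ax": 0,"ay": 0,"az": 0,"gripper": 1},
  {"x": 1,"y": 11,"z": 38,"ax": 0,"ay": 0,"az": 0,"gripper": 1},
  {"x": 1,"y": 10,"z": 36,"ax": 0,"ay": 0,"az": 0,"gripper": 1},
  {"x": 0,"y": 6,"z": 20,"ax": 0,"ay": 0,"az": 0,"gripper": 1},
])

```text
clock: 15.98
position: [0.4569, 0.2858, 0.0651]
ee_rot: [0.991, -0.007, -0.005, -0.131]
ft_force: [-0.5, -0.4, 0.6]
grip_width: -0.002
grasp_force: 0.0
```

Call:
apply_moves([
  {"x": 0,"y": 0,"z": 0,"ax": 0,"ay": 0,"az": 0,"gripper": 1},
  {"x": 0,"y": 0,"z": 0,"ax": 0,"ay": 0,"az": 0,"gripper": 1},
])

```text
clock: 16.15
position: [0.4579, 0.2875, 0.0692]
ee_rot: [0.991, -0.006, -0.004, -0.132]
ft_force: [0.2, 0.6, 1.3]
grip_width: -0.002
grasp_force: 0.0
```

```bash
python3 - <<'E'
from strap import *
o=get_obs(); M=R.from_quat(o['ee_rot']).as_matrix(); delta(pt(1.77,.015)); p=o['position']
for th in np.arange(1.6,-.05,-.2):
    t=pt(th,.013); print(round(th,1),t.round(3),(M.T@(t-p)*1000).round(1)); p=t
E
```

```text
16.15 [0.4579 0.2875 0.0692] [ 0.16  0.35 -0.75  1.94  0.01  0.8  -2.13]
[[ 1.    -0.013 -0.006]
 [-0.011 -0.965  0.261]
 [-0.009 -0.261 -0.965]]
tool mm [-6.2 18.1 -3.6]
1.6 [0.446 0.25  0.068] [-11.9  36.6  -8.6]
1.4 [0.443 0.229 0.068] [-2.2 20.3 -5.5]
1.2 [0.445 0.208 0.068] [ 2.  20.3 -5.5]
1.0 [0.451 0.188 0.068] [ 6.2 19.5 -5.3]
0.8 [0.461 0.169 0.068] [10.1 17.9 -4.9]
0.6 [0.474 0.153 0.068] [13.5 15.6 -4.4]
0.4 [0.49  0.139 0.068] [16.5 12.7 -3.6]
0.2 [0.509 0.129 0.068] [18.8  9.3 -2.7]
0.0 [0.529 0.124 0.068] [20.3  5.5 -1.7]
```

Call:
apply_moves([
  {"x": -4,"y": 9,"z": -2.3,"ax": 0,"ay": 0,"az": 0,"gripper": 1},
  {"x": -4,"y": 9,"z": -2.3,"ax": 0,"ay": 0,"az": 0,"gripper": 1},
  {"x": -4,"y": 9,"z": -2.3,"ax": 0,"ay": 0,"az": 0,"gripper": 1},
  {"x": 0,"y": 9,"z": -2.3,"ax": 0,"ay": 0,"az": 0,"gripper": 1},
  {"x": 0,"y": 0,"z": 0,"ax": 0,"ay": 0,"az": 0,"gripper": 1},
])

```text
clock: 16.57
position: [0.4459, 0.2493, 0.0701]
ee_rot: [0.991, -0.005, -0.001, -0.131]
ft_force: [0.1, -1.0, -0.0]
grip_width: -0.001
grasp_force: 0.0
```

Call:
apply_moves([
  {"x": -1,"y": 10,"z": -2.7,"ax": 0,"ay": 0,"az": 0,"gripper": 1},
  {"x": -1,"y": 10,"z": -2.7,"ax": 0,"ay": 0,"az": 0,"gripper": 1},
  {"x": 1,"y": 10,"z": -2.7,"ax": 0,"ay": 0,"az": 0,"gripper": 1},
  {"x": 1,"y": 10,"z": -2.7,"ax": 0,"ay": 0,"az": 0,"gripper": 1},
  {"x": 3,"y": 10,"z": -2.7,"ax": 0,"ay": 0,"az": 0,"gripper": 1},
])

```text
clock: 16.98
position: [0.4481, 0.1997, 0.0699]
ee_rot: [0.991, -0.004, -0.002, -0.132]
ft_force: [0.6, 4.0, 0.4]
grip_width: -0.003
grasp_force: 1.4
```

Call:
apply_moves([
  {"x": 3,"y": 10,"z": -2.7,"ax": 0,"ay": 0,"az": 0,"gripper": 1},
  {"x": 5,"y": 9,"z": -2.5,"ax": 0,"ay": 0,"az": 0,"gripper": 1},
  {"x": 5,"y": 9,"z": -2.4,"ax": 0,"ay": 0,"az": 0,"gripper": 1},
  {"x": 0,"y": 0,"z": 0,"ax": 0,"ay": 0,"az": 0,"gripper": 1},
])

```text
clock: 17.32
position: [0.462, 0.1687, 0.0693]
ee_rot: [0.991, -0.005, -0.002, -0.132]
ft_force: [-0.7, 0.1, -0.3]
grip_width: 0.0
grasp_force: 0.0
```

```bash
python3 - <<'E'
from strap import *
o=get_obs(); M=R.from_quat(o['ee_rot']).as_matrix(); delta(pt(.8,.013)); p=o['position']
for th in np.arange(.6,-.05,-.1):
    t=pt(th,.013); print(round(th,1),t.round(3),(M.T@(t-p)*1000).round(1)); p=t
c=cam('top'); A=c['color'][150:220,110:220]; A=cv2.resize(A,None,fx=5,fy=5,interpolation=cv2.INTER_CUBIC); cv2.imwrite('pics/push.png',A[:,:,::-1])
E
```

```text
17.3167 [0.462  0.1687 0.0693] [ 0.4   0.28 -0.74  2.02 -0.09  0.83 -1.83]
[[ 1.    -0.011 -0.002]
 [-0.01  -0.965  0.261]
 [-0.005 -0.261 -0.965]]
tool mm [-1.2 -0.   1.4]
0.6 [0.474 0.153 0.068] [12.3 15.6 -2.9]
0.5 [0.482 0.146 0.068] [ 7.9  6.8 -1.9]
0.4 [0.49  0.139 0.068] [ 8.6  6.  -1.7]
0.3 [0.5   0.134 0.068] [ 9.1  5.1 -1.4]
0.2 [0.509 0.129 0.068] [ 9.6  4.2 -1.2]
0.1 [0.519 0.126 0.068] [10.   3.3 -0.9]
0.0 [0.529 0.124 0.068] [10.3  2.3 -0.7]
```

Call:
apply_moves([
  {"x": 6,"y": 8,"z": -1.5,"ax": 0,"ay": 0,"az": 0,"gripper": 1},
  {"x": 6,"y": 8,"z": -1.5,"ax": 0,"ay": 0,"az": 0,"gripper": 1},
  {"x": 8,"y": 7,"z": -1.9,"ax": 0,"ay": 0,"az": 0,"gripper": 1},
  {"x": 9,"y": 6,"z": -1.7,"ax": 0,"ay": 0,"az": 0,"gripper": 1},
  {"x": 9,"y": 5,"z": -1.4,"ax": 0,"ay": 0,"az": 0,"gripper": 1},
])

```text
clock: 17.78
position: [0.4993, 0.1346, 0.0677]
ee_rot: [0.991, -0.004, -0.002, -0.132]
ft_force: [-1.5, 2.4, 0.4]
grip_width: 0.003
grasp_force: 1.3
```

Call:
apply_moves([
  {"x": 9,"y": 4,"z": -1.2,"ax": 0,"ay": 0,"az": 0,"gripper": 1},
  {"x": 6,"y": 2,"z": -0.6,"ax": 0,"ay": 0,"az": 0,"gripper": 1},
  {"x": 0,"y": 0,"z": 0,"ax": 0,"ay": 0,"az": 0,"gripper": 1},
])

```text
clock: 18.03
position: [0.5149, 0.1284, 0.0679]
ee_rot: [0.991, -0.005, -0.002, -0.132]
ft_force: [-0.3, -0.4, 0.5]
grip_width: -0.001
grasp_force: 0.0
```

Call:
apply_moves([
  {"x": 3,"y": 1,"z": -0.2,"ax": 0,"ay": 0,"az": 0,"gripper": 1},
  {"x": 3,"y": 1,"z": -0.2,"ax": 0,"ay": 0,"az": 0,"gripper": 1},
])

```text
clock: 18.2
position: [0.5192, 0.1274, 0.0678]
ee_rot: [0.991, -0.004, -0.002, -0.132]
ft_force: [-1.4, 1.7, 0.4]
grip_width: -0.003
grasp_force: 1.1
```

Call:
apply_moves([
  {"x": 3,"y": 0.5,"z": -0.1,"ax": 0,"ay": 0,"az": 0,"gripper": 1},
  {"x": 3,"y": 0.5,"z": -0.1,"ax": 0,"ay": 0,"az": 0,"gripper": 1},
])

```text
clock: 18.37
position: [0.5254, 0.1263, 0.0678]
ee_rot: [0.991, -0.004, -0.002, -0.132]
ft_force: [-1.5, 1.2, 0.1]
grip_width: 0.004
grasp_force: 1.1
```

Call:
apply_moves([
  {"x": 2,"y": 0,"z": 0,"ax": 0,"ay": 0,"az": 0,"gripper": 1},
  {"x": 2,"y": 0,"z": 0,"ax": 0,"ay": 0,"az": 0,"gripper": 1},
])

```text
clock: 18.53
position: [0.5267, 0.1262, 0.0672]
ee_rot: [0.991, -0.004, -0.005, -0.131]
ft_force: [-22.2, -3.6, 17.4]
grip_width: 0.002
grasp_force: 11.6
```

Call:
apply_moves([
  {"x": 2,"y": 0,"z": 0,"ax": 0,"ay": 0,"az": 0,"gripper": 1},
  {"x": 0,"y": 0,"z": 0,"ax": 0,"ay": 0,"az": 0,"gripper": 1},
])

```text
clock: 18.7
position: [0.5268, 0.1262, 0.0668]
ee_rot: [0.991, -0.003, -0.007, -0.131]
ft_force: [-25.1, -4.3, 16.9]
grip_width: 0.005
grasp_force: 12.5
```

Call:
apply_moves([
  {"x": 2,"y": 0,"z": 0,"ax": 0,"ay": 0,"az": 0,"gripper": 1},
  {"x": 0,"y": 0,"z": 0,"ax": 0,"ay": 0,"az": 0,"gripper": 1},
])

```text
clock: 18.87
position: [0.527, 0.1262, 0.0663]
ee_rot: [0.991, -0.003, -0.009, -0.131]
ft_force: [-32.8, -6.0, 21.4]
grip_width: -0.0
grasp_force: 16.4
```

Call:
apply_moves([
  {"x": -6,"y": 0,"z": 0,"ax": 0,"ay": 0,"az": 0,"gripper": 1},
  {"x": -12,"y": 0,"z": 0,"ax": 0,"ay": 0,"az": 0,"gripper": 1},
  {"x": -25,"y": 10,"z": -15,"ax": 0,"ay": 0,"az": 0,"gripper": 1},
  {"x": -25,"y": 10,"z": -30,"ax": 0,"ay": 0,"az": 0,"gripper": 1},
  {"x": 0,"y": 20,"z": -30,"ax": 0,"ay": 0,"az": 0,"gripper": 1},
])

```text
clock: 19.28
position: [0.4611, 0.0699, 0.1299]
ee_rot: [0.991, -0.002, -0.004, -0.132]
ft_force: [1.4, 0.1, 0.4]
grip_width: 0.001
grasp_force: 0.0
```

Call:
apply_moves([
  {"x": 0,"y": 30,"z": -20,"ax": 0,"ay": 0,"az": 0,"gripper": 1},
  {"x": 0,"y": 30,"z": -20,"ax": 0,"ay": 0,"az": 0,"gripper": 1},
  {"x": 0,"y": 0,"z": 0,"ax": 0,"ay": 0,"az": 0,"gripper": 1},
])

```text
clock: 19.53
position: [0.4667, -0.0075, 0.1551]
ee_rot: [0.991, -0.008, 0.001, -0.13]
ft_force: [1.8, -0.8, 1.2]
grip_width: 0.002
grasp_force: 0.0
```

```bash
python3 - <<'E'
from strap import *
s=cam('side');c=cam('top'); cv2.imwrite('pics/end.png',c['color'][:,:,::-1])
v=np.array([.5467,.1868,.1271]); a,b=brass(c,v),brass(s,v); print(tri(c,a,s,b))
# ear top edge: bright pixels near the ear line, z=.075, scan x at several radii from the pin
im=cv2.cvtColor(c['color'],cv2.COLOR_RGB2GRAY).astype(float)
for rad in(.085,.095,.105,.115):
    xs=np.arange(-.03,.03,.001); val=[]
    for off in xs:
        p=pt(0,-off,rad,.074); u=proj(c,p); val.append(map_coordinates(im,[[u[1]],[u[0]]],order=1)[0])
    val=np.array(val); print(rad,[(int(x*1000),int(w)) for x,w in zip(xs,val)][4:56:2])
for n,k in(('top',c),): print([(a,float(b),d) for a,b,d in edge(k,v-[0,0,.086]) if abs(d)>9 and 90<abs(a)])
print(get_obs()['ft_force'],get_obs()['position'])
E
```

```text
(array([0.54641221, 0.18573425, 0.12782604]), np.float64(0.0012550849307064607))
0.085 [(-25, 94), (-23, 79), (-21, 67), (-19, 58), (-17, 55), (-15, 56), (-13, 59), (-11, 63), (-9, 78), (-7, 118), (-5, 182), (-3, 233), (-1, 218), (0, 213), (2, 220), (4, 182), (6, 121), (8, 84), (10, 79), (12, 82), (14, 83), (16, 82), (18, 83), (20, 82), (22, 83), (24, 87)]
0.095 [(-25, 131), (-23, 129), (-21, 127), (-19, 123), (-17, 118), (-15, 114), (-13, 112), (-11, 109), (-9, 96), (-7, 98), (-5, 156), (-3, 209), (-1, 218), (0, 223), (2, 226), (4, 192), (6, 134), (8, 106), (10, 98), (12, 102), (14, 114), (16, 125), (18, 131), (20, 134), (22, 137), (24, 161)]
0.105 [(-25, 99), (-23, 99), (-21, 101), (-19, 104), (-17, 108), (-15, 113), (-13, 114), (-11, 113), (-9, 113), (-7, 131), (-5, 177), (-3, 215), (-1, 204), (0, 148), (2, 101), (4, 94), (6, 105), (8, 116), (10, 118), (12, 115), (14, 110), (16, 106), (18, 103), (20, 103), (22, 102), (24, 104)]
0.115 [(-25, 84), (-23, 84), (-21, 86), (-19, 82), (-17, 80), (-15, 80), (-13, 81), (-11, 85), (-9, 94), (-7, 124), (-5, 184), (-3, 231), (-1, 200), (0, 122), (2, 73), (4, 60), (6, 66), (8, 75), (10, 82), (12, 86), (14, 85), (16, 89), (18, 90), (20, 92), (22, 92), (24, 89)]
[(92, 1.0, -46), (102, 1.75, -39), (112, 2.25, -37), (123, 0.75, 35), (123, 3.25, -34), (127, 3.25, -33), (138, 3.25, -44), (149, 3.0, -55), (161, 2.75, -57), (173, 3.0, -43), (-175, 0.75, 25), (-165, 3.5, -34), (-154, 2.5, -57), (-143, 2.5, -59), (-132, 2.75, -46), (-122, 2.5, -23), (-111, 2.5, -33), (-101, 2.25, -38)]
[0.87574403 0.34433794 0.12612643] [ 0.46571292 -0.00176223  0.15354378]
```

```bash
python3 -c "
from workcell import *
print(hand_in())"
```

```text
the job is handed in; nothing more can be done
None
```

I handed the job in: the vessel stands upright on the ring (bedded with about 16 N, lean about 1° or less by camera), the strap is shut against its stop, and the arm is clear of everything, in about 20 s of robot time.

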